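# Swap a card in the test rack

### The job

Swap the faulty card (red handle) in the test rack for the replacement (blue handle). First, with the ejector levers still shut, clear all the scrap off the rack's deck into the red bin; then swing both levers fully outward to pry the red card up, stand it in the empty slot of the wooden stand, and put the blue card in the rack and seat it fully home by swinging both levers fully inward. Leave everything released, the scrap in the bin, and the other things on the bench where they are.

Things in the scene. Friction and masses are not known exactly. Their poses are not given: they have to be found in the camera images.
- rack: Card rack, fixed. Grey deck, top at z = 0.006, x -0.150 to +0.045, y +-0.135, scrap on its -x part (x < -0.09). Origin on the bench below the socket's middle. A card stands in the plane x = 0, length along y. Black guide posts at y = +-0.046, up to z = 0.069, hold its board with 1.5 mm play on each face, 3 mm more at their flared tops; stop plates up to z = 0.062 leave its ears 1.5 mm play each end.
- rack_home (a point): Place of the centre of a card's underside when fully home (rack z = 0.022; axes as rack). A seated card reads about 1 mm above it; a card let down between fully open levers rests on their feet 18 mm above it. A sprung contact strip lifts an unlatched card (4 N at home, none 4 mm up), so only the levers' hooks bring and keep a card home.
- lever_left (a joint): 0 = upright, shut; 0.80 rad = fully outward, at its stop. Left lever, orange, hinged along rack x at rack y = +0.086, z = 0.030; swings out towards rack +y; stays where left (3 N at the grip moves it). Its forked foot straddles the card's pin: swung out it lifts that end of the card 18 mm and frees it, swung in it hooks over the pin and presses that end home. One lever may go before the other.
- lever_right (a joint): 0 = upright, shut; 0.80 rad = fully outward, at its stop. Right lever, orange, hinged along rack x at rack y = -0.086, z = 0.030; swings out towards rack -y; stays where left (3 N at the grip moves it). Its forked foot straddles the card's pin: swung out it lifts that end of the card 18 mm and frees it, swung in it hooks over the pin and presses that end home. One lever may go before the other.
- lever_left_grip (a point): Middle of the left lever's ribbed grip, 62 mm from its hinge, z = 0.092 when shut. The grip is 16 mm along rack x, 13 mm across, 24 mm along the lever; pinch it from above across rack x. Its axes turn with the lever.
- lever_right_grip (a point): The same on the right lever.
- old_card: Faulty card, red handle, at the start home in the rack. Origin: centre of its board's underside; z up, y along, x across. Green board 4 mm thick, y +-0.057, z 0 to 0.062, parts stand 13 mm off its -x face within y +-0.035. Ears to y = +-0.074, z 0.006 to 0.018, each with an 8 mm pin, 24 mm long along x, at y = +-0.070, z = 0.012. Handle bar on top 14 (x) x 70 (y) mm, z 0.060 to 0.085. 160 to 250 g.
- new_card: Replacement card, blue handle, otherwise as the faulty one (its components are placed differently); at the start it stands in the stand's spare slot. A card fits the rack and the stand either way round.
- stand: Wooden card stand, fixed: base 160 x 165 x 12 mm, origin at the centre of its underside. Two slots for upright cards at x = -0.045 and +0.045, card length along y. Guide posts as on the rack (play 1.5 mm on each face, flared tops), up to 59 mm over the bench; stop plates 40 mm high leave 3 mm play at each end. It is on the left or right of the rack.
- empty_slot (a point): Centre of the floor of the stand's empty slot (stand x = -0.045, z = 0.012), where the faulty card's origin belongs; axes as the stand.
- spare_slot (a point): Centre of the floor of the slot where the replacement card waits (stand x = +0.045, z = 0.012).
- scrap_bin: Red open scrap bin, fixed: 150 (x) x 180 (y) x 60 mm high, walls and floor about 4 mm; origin at the centre of its underside. On the other side of the rack from the stand.
- worn_plug: One of the 2 to 4 scraps on the rack's front deck (None if absent); origin at the centre of its underside, long axis own y, z up. A worn spark plug, lying, 18 x 62 x 21 mm; hexagon 18 mm wide, the rest 12 to 14 mm, 50 g.
- alu_stub: One of the 2 to 4 scraps on the rack's front deck (None if absent); origin at the centre of its underside, long axis own y, z up. A sawn aluminium bar end, 20 x 48 x 20 mm, 50 g.
- wood_offcut: One of the 2 to 4 scraps on the rack's front deck (None if absent); origin at the centre of its underside, long axis own y, z up. A wood offcut, 24 x 55 x 18 mm, 30 g.
- pipe_stub: One of the 2 to 4 scraps on the rack's front deck (None if absent); origin at the centre of its underside, long axis own y, z up. A stub of grey plastic pipe, lying, 20 mm between its sides, 22 mm high, 44 mm long, 30 g; it does not roll.
- oil_filter: Bystander: blue oil filter, 78 mm diameter, 86 mm high, behind the rack; origin at the centre of its underside.
- bearing: Bystander: ball bearing, 62 mm diameter, 16 mm high, left of the rack; origin at the centre of its underside.
- carburettor: Bystander: carburettor, 88 x 146 x 78 mm, on the far left of the bench; origin at the centre of its underside.

How it is judged:
By the outcome, as a careful person would: the job done as asked, in the order asked, and still so for the second after the job is handed in, with the robot touching nothing.
Of worn_plug, alu_stub, wood_offcut, pipe_stub only 2 to 4 are there at a start; the rules pass over those that are not, and their reading is None.
At some moment in a run one of worn_plug, alu_stub, wood_offcut, pipe_stub may be knocked a few centimetres aside while the robot is not near it.
It also fails if it takes over 210 s, if anything falls off the work surface, if the arm or the gripper's body presses on something with over 40 N, if the wrist force passes 120 N, or if a joint passes its speed limit or range.

### The arm

A 6-joint arm with a two-finger parallel gripper is mounted at the origin on a cart in front of the work surface, level with it; the furniture and walls round the work are solid. World frame = base frame: x ahead of the robot, y to its left, z up, the work surface at z = 0. Lengths are in mm, angles in rad, forces in N, time in s.
With the tool pointing down it reaches from about 275 to 975 mm from the base axis. Payload 8.4 kg.
Tool frame: the origin (TCP) lies where the fingers leave the gripper's body, on its centre line; the fingertips stand 88 mm ahead of it and the grasp point (between the pads) lies 69 mm ahead of it (env.finger_overhang is the distance from the TCP to the fingertips, in mm); z points along the fingers, y is the line along which they close (so a half turn about z gives the same grasp; the last joint's range is limited). The gripper opens to 92 mm and grips with 3 to 60 N. Pads are 20 mm wide; open, the fingers measure 128 mm over their backs; the gripper's body (75 mm by 189 mm) begins 69 mm behind the grasp point.
Start: joints at [1.19, 0.353, 1.633, -0, 1.155, -0.002], TCP at [231.128, 580.697, 302.683] pointing down, gripper open.
Joint ranges: [-2.63, 2.63], [-0.92, 2.1], [0.06, 2.66], [-1.3, 4.44], [0, 2.69], [-3.02, 3.02]. Speed limits (rad/s): [2.22, 2.22, 2.79, 3.14, 3.14, 3.14].

### API

Orientations are given as a unit quaternion [x, y, z, w].
In Python, from bench import monitor, eyes, job_done, env gives the robot as it stands.
- The arm moves only by the tool play_rows, never from a script. Its argument "targets" is a list of rows, each an object of numbers: "jaw": the opening, from 0 (shut) to 1 (fully open); "dx", "dy", "dz": the shift along the tool's x, y, z as a fraction of full scale; "wx", "wy", "wz": the turn, a rotation vector about the tool's x, y, z as a fraction of full scale. In form: [{"jaw": .., "dx": .., "dy": .., "dz": .., "wx": .., "wy": .., "wz": ..}, ...]. A call has 1 to 10 rows; each row shifts and turns the commanded pose from where the row before left it, along the tool's axes as they then stand; what a row does not reach is not made up. Full scale, the value 1, is 3 cm for a shift and 4 degrees for a turn. A row lasts 1/8 s, in which the tool goes at most 62.5 mm and 10.7 degrees, less where a joint would pass 70% of its speed; a pose out of reach is approached as far as the arm can. A call with a number of a shift or a turn outside -1 to 1 is refused whole. A call with a gripper value outside its range is refused whole. The fingers move at their own pace and stop on an object; "squeeze" is the grip in N (left out, the last holds). Time passes only in rows, so rows that do not move let the fingers close. It gives the time, the measured TCP pose, the force, the opening and the grip force at its end, in the units of the state.
- monitor.observe(): the state, without advancing time (a new reading comes with each control period).
- eyes.camera(name): name is "side" or "top"; returns a dict with "img" (400x640x3 uint8, red, green, blue), "K" (3x3 intrinsics, pixels), "world_to_cam" (4x4, takes a point from world to camera coordinates). Camera axes: x right, y down, z forward; pixel columns grow to the right and rows downward; lengths in mm; the calibration is good to about 2 mm. A picture is of the moment at which its call begins. There is no depth.
- job_done(): hands the job in; it is judged then, once.
The state is a dict: "time_s": time; "joint_positions": joint angles; "qd": joint speeds; "joint_torque": joint torques, N m; "tool_pos": TCP position; "eef_rot": TCP orientation; "ft_force": force on the tool from outside, world axes, zero at the start; "torque": the same for the moment, N m; "opening": finger opening in mm; "grasp_force": force on a finger pad.
Only numpy, scipy, OpenCV 4.12 (cv2) and the standard library are available. Lean on these libraries where they do the work, as an engineer would, in place of code of your own. Each camera call takes 0.05 s, during which the arm holds its last target. There are 200 camera calls.

## Working session

There is one attempt and no reset: what is moved stays moved. The work goes in short steps, Python scripts to look and compute and a tool call to move; the robot and the scene stay as the last step left them, time stands still between calls to the robot, and variables do not carry over. Pictures are saved under pics/ and viewed, at most 14 in all, crops included, and the job is handed in when it is done.

Besides the shell and the picture viewer there is one more tool, called after "Emit:" by a JSON object that holds its "name" and its "arguments", one argument or row to a line. play_rows: Moves the arm, as the interface text tells. Its arguments: {"type":"object","properties":{"targets":{"type":"array","items":{"type":"object","properties":{"jaw":{"type":"number"},"dx":{"type":"number"},"dy":{"type":"number"},"dz":{"type":"number"},"wx":{"type":"number"},"wy":{"type":"number"},"wz":{"type":"number"}}}},"squeeze":{"type":"number"}},"required":["targets"]}

```bash
ls; mkdir -p pics; python3 - <<'E'
from bench import monitor, eyes, env
import cv2,json
import numpy as np
s=monitor.observe();print({k:np.round(v,3).tolist() for k,v in s.items()})
for n in("top","side"):
    c=eyes.camera(n);cv2.imwrite(f"pics/{n}0.png",c["img"][:,:,::-1]);print(n,c["K"].tolist(),np.round(c["world_to_cam"],4).tolist())
E
```

```text
pics
{'time_s': 0.0, 'joint_positions': [1.19, 0.354, 1.634, -0.0, 1.155, -0.002], 'qd': [-0.0, 0.003, 0.001, 0.001, -0.0, -0.001], 'joint_torque': [-0.002, -59.384, -33.421, 0.07, 0.023, -0.0], 'tool_pos': [230.979, 580.364, 301.976], 'eef_rot': [0.188, 0.982, -0.001, -0.0], 'ft_force': [-0.12, 0.081, 0.09], 'torque': [-0.022, -0.047, 0.029], 'grasp_force': 0.0, 'opening': 92.119}
top [[416.7525156244528, 0.0, 319.6483476914396], [0.0, 416.7525156244528, 203.1724833245168], [0.0, 0.0, 1.0]] [[0.0054, -0.9999, -0.0154, 102.4237], [-0.9921, -0.0034, -0.1256, 572.1156], [0.1255, 0.0159, -0.992, 1256.364], [0.0, 0.0, 0.0, 1.0]]
side [[391.2253134172127, 0.0, 323.75129396741033], [0.0, 391.2253134172127, 202.7748233845922], [0.0, 0.0, 1.0]] [[0.8284, -0.5599, 0.013, -407.0411], [-0.1843, -0.2944, -0.9377, 217.4243], [0.5289, 0.7745, -0.3471, 891.681], [0.0, 0.0, 0.0, 1.0]]
```

View pics/top0.png

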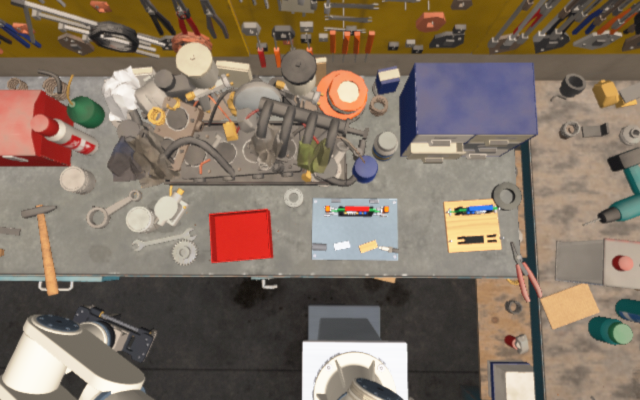

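View pics/side0.png

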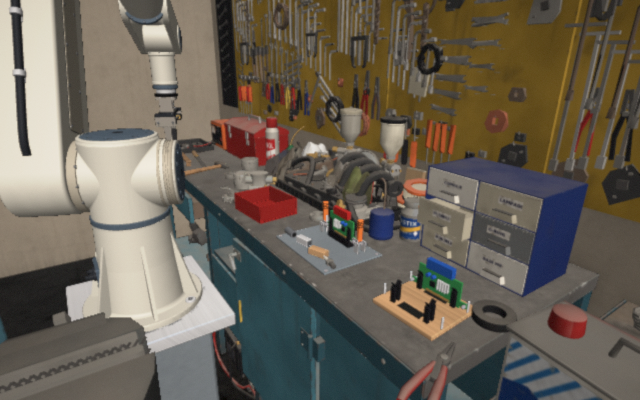

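```bash
cat > h.py <<'E'
import numpy as np, cv2
from bench import monitor, eyes, env
def back(c,u,v,z):
    K=c["K"];T=np.array(c["world_to_cam"]);R,t=T[:3,:3],T[:3,3]
    o=-R.T@t; d=R.T@np.linalg.inv(K)@np.array([u,v,1.]); return o+d*(z-o[2])/d[2]
def proj(c,p):
    T=np.array(c["world_to_cam"]);q=c["K"]@(T[:3,:3]@np.array(p,float)+T[:3,3]);return q[:2]/q[2]
def crop(c,name,u0,v0,w,h,s):
    cv2.imwrite(f"pics/{name}.png",cv2.resize(c["img"][v0:v0+h,u0:u0+w,::-1],None,fx=s,fy=s,interpolation=cv2.INTER_CUBIC))
E
python3 - <<'E'
from h import *
c=eyes.camera("top")
crop(c,"rack",305,190,100,75,8); crop(c,"stand",430,190,100,70,8)
m=((c["img"][:,:,0]>120)&(c["img"][:,:,1]<40)&(c["img"][:,:,2]<40)).astype(np.uint8)
m[:, :200]=0;m[:,285:]=0;m[:200]=0
print(cv2.boundingRect(m),cv2.minAreaRect(cv2.findNonZero(m)))
for u,v in[(209.5,212),(271,209),(273,262),(211,264)]:print(back(c,u,v,60).round(1))
E
```

```text
(210, 210, 62, 52) ((240.17164611816406, 235.25689697265625), (46.71535110473633, 60.27730178833008), 84.98689270019531)
[540.4 440.6  60. ]
[550.3 252.7  60. ]
[390.4 243.5  60. ]
[383.4 430.   60. ]
```

View pics/rack.png

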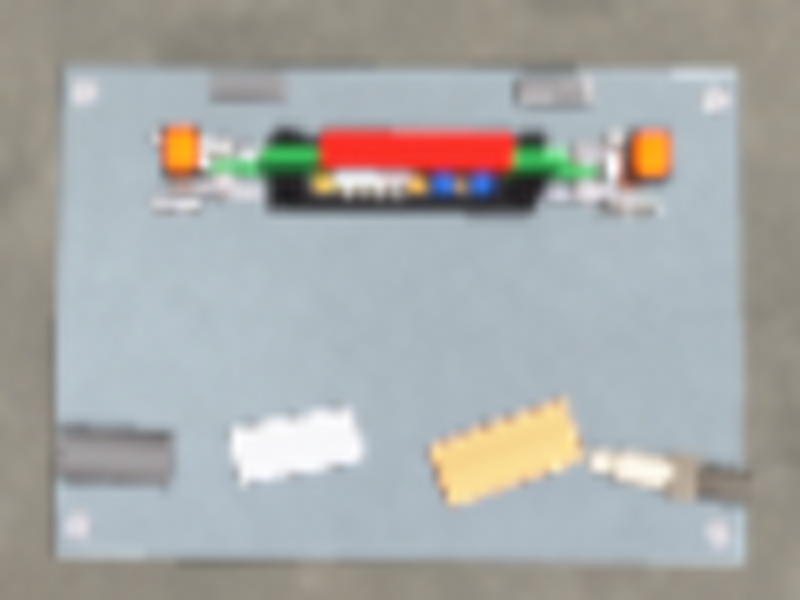

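View pics/stand.png

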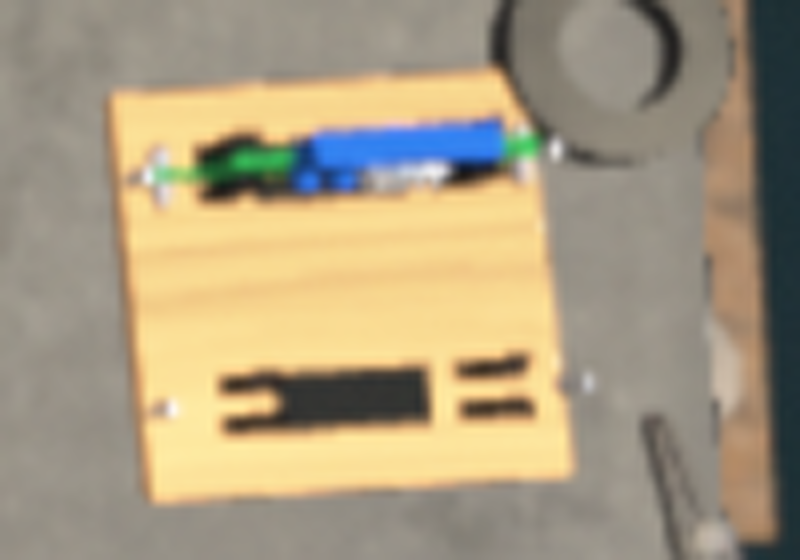

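```bash
cat > pose.py <<'E'
from h import *
from scipy.optimize import least_squares
c=eyes.camera("top")
def px(U,V,u0,v0,s=8): return np.array([u0+(U+.5)/s-.5, v0+(V+.5)/s-.5])
def fit(obs,u0,v0,g):
    def r(p):
        a=p[2];R=np.array([[np.cos(a),-np.sin(a)],[np.sin(a),np.cos(a)]])
        return np.concatenate([proj(c,[*(R@np.array(q[:2])+p[:2]),q[2]])-px(*uv,u0,v0) for q,uv in obs])
    s=least_squares(r,g,x_scale=[10,10,.1],loss="soft_l1",f_scale=.5);print(s.x.round(4),(r(s.x)).round(1).tolist());return s.x
rack=fit([((45,135,6),(62,66)),((45,-135,6),(739,68)),((-150,-135,6),(745,563)),((-150,135,6),(56,558)),
 ((7,35,108),(319,132)),((7,-35,108),(516,132)),((-7,35,108),(319,172)),((-7,-35,108),(514,172)),((0,86,104),(181,150)),((0,-86,104),(652,153))],305,190,[500,0,0])
st=fit([((80,82.5,12),(110,92)),((-80,-82.5,12),(575,477)),((-80,82.5,12),(152,503)),
 ((52,35,97),(310,135)),((52,-35,97),(500,120)),((38,35,97),(318,167)),((38,-35,97),(503,154))],430,190,[500,-300,0])
def w(p,x,y):
    a=p[2];return p[:2]+np.array([[np.cos(a),-np.sin(a)],[np.sin(a),np.cos(a)]])@[x,y]
print("empty",w(st,-45,0),"spare",w(st,45,0),"gripL",w(rack,0,86),"gripR",w(rack,0,-86))
for n,q,z in[("pipe",[(60,430),(172,430),(172,484),(60,484)],22),("alu",[(230,430),(352,408),(366,462),(242,486)],26),("wood",[(430,440),(567,399),(582,458),(455,506)],24),("plug",[(592,462),(752,490)],20)]:
    P=[back(c,*px(*k,305,190),z)[:2] for k in q];P=np.array(P);m=P.mean(0)
    d=(P[1]-P[0]) if len(P)==2 else (P[1]-P[0]+P[2]-P[3])/2
    print(n,m.round(1),"yaw",np.round(np.arctan2(d[0],-d[1]),3),"len",np.linalg.norm(d).round(1))
E
python3 pose.py
```

```text
[ 5.476372e+02 -4.691300e+00 -1.500000e-03] [-0.4, -0.1, -0.0, 0.1, 0.3, 0.2, -0.3, 0.2, 0.3, -0.1, -0.3, 0.0, 0.3, -0.3, -0.1, -0.2, 0.1, 0.1, -0.0, 0.0]
[ 5.077969e+02 -3.716300e+02  6.730000e-02] [-0.1, 0.2, 0.1, -0.2, -0.2, -0.1, 0.1, -0.5, 0.2, -0.1, -0.4, 0.2, 0.3, 0.4]
empty [ 462.8988682  -374.65693751] spare [ 552.69503065 -368.60307857] gripL [547.76817328  81.30855296] gripR [547.50616248 -90.69124747]
pipe [437.7 106.3] yaw 0.005 len 43.4
alu [442.   36.2] yaw 0.189 len 48.3
wood [440.8 -45.3] yaw 0.328 len 53.9
plug [ 431.5 -108.7] yaw -0.168 len 62.4
```

Emit:
{"name": "play_rows", "arguments": {
  "targets": [
    {"jaw":0.6,"wz":1},
    {"jaw":0.6,"wz":1},
    {"wz":1},
    {"wz":1},
    {"wz":1},
    {"wz":1},
    {"wz":1},
    {"wz":1},
    {"wz":1},
    {"wz":1}
  ]
}}

```text
invalid input at $.targets[0]: expected keys jaw, dx, dy, dz, wx, wy, wz
```

Emit:
{"name": "play_rows", "arguments": {
  "targets": [
    {"wz":1},
    {"wz":1},
    {"wz":1},
    {"wz":1},
    {"wz":1},
    {"wz":1},
    {"wz":1},
    {"wz":0.1}
  ]
}}

```text
invalid input at $.targets[0]: expected keys jaw, dx, dy, dz, wx, wy, wz
```

Emit:
{"name": "play_rows", "arguments": {
  "targets": [
    {"dx":-0.99,"dy":0.41},
    {"dx":-0.99,"dy":0.41},
    {"dx":-0.99,"dy":0.41},
    {"dx":-0.99,"dy":0.41},
    {"dx":-0.99,"dy":0.41},
    {"dx":-0.99,"dy":0.41},
    {"dx":-0.99,"dy":0.41},
    {"dx":-0.99,"dy":0.41}
  ]
}}

```text
invalid input at $.targets[0]: expected keys jaw, dx, dy, dz, wx, wy, wz
```

Emit:
{"name": "play_rows", "arguments": {
  "targets": [
    {"dx":-0.99,"dy":0.41},
    {"dx":-0.99,"dy":0.41},
    {"dx":-0.99,"dy":0.41},
    {"dx":-0.99,"dy":0.41},
    {"dx":-0.99,"dy":0.41},
    {"dx":-0.99,"dy":0.41},
    {"dx":-0.99,"dy":0.41},
    {"dx":-0.99,"dy":0.41},
    {}
  ]
}}

```text
invalid input at $.targets[0]: expected keys jaw, dx, dy, dz, wx, wy, wz
```

Emit:
{"name": "play_rows", "arguments": {
  "targets": [
    {"jaw":0.6,"dx":-0.99,"dy":-0.2,"dz":0,"wx":0,"wy":0,"wz":0.95},
    {"jaw":0.6,"dx":-0.99,"dy":-0.2,"dz":0,"wx":0,"wy":0,"wz":0.95},
    {"jaw":0.6,"dx":-0.99,"dy":-0.2,"dz":0,"wx":0,"wy":0,"wz":0.95},
    {"jaw":0.6,"dx":-0.99,"dy":-0.2,"dz":0,"wx":0,"wy":0,"wz":0.95},
    {"jaw":0.6,"dx":-0.99,"dy":-0.2,"dz":0,"wx":0,"wy":0,"wz":0.95},
    {"jaw":0.6,"dx":-0.99,"dy":-0.2,"dz":0,"wx":0,"wy":0,"wz":0.95},
    {"jaw":0.6,"dx":-0.99,"dy":-0.2,"dz":0,"wx":0,"wy":0,"wz":0.95},
    {"jaw":0.6,"dx":-0.99,"dy":-0.2,"dz":0,"wx":0,"wy":0,"wz":0.95},
    {"jaw":0.6,"dx":-0.99,"dy":-0.2,"dz":0,"wx":0,"wy":0,"wz":0.95}
  ]
}}

```text
time_s: 1.32
tool_pos: [410.3, 379.1, 302.5]
eef_rot: [0.47, 0.883, -0.0, 0.0]
ft_force: [-0.1, -0.2, 0.1]
opening: 54.9
grasp_force: 0.0
```

Emit:
{"name": "play_rows", "arguments": {
  "targets": [
    {"jaw":0.6,"dx":-0.99,"dy":-0.2,"dz":0,"wx":0,"wy":0,"wz":0.95},
    {"jaw":0.6,"dx":-0.99,"dy":-0.2,"dz":0,"wx":0,"wy":0,"wz":0.95},
    {"jaw":0.6,"dx":-0.99,"dy":-0.2,"dz":0,"wx":0,"wy":0,"wz":0.95},
    {"jaw":0.6,"dx":-0.99,"dy":-0.2,"dz":0,"wx":0,"wy":0,"wz":0.95},
    {"jaw":0.6,"dx":-0.99,"dy":-0.2,"dz":0,"wx":0,"wy":0,"wz":0.95},
    {"jaw":0.6,"dx":-0.99,"dy":-0.2,"dz":0,"wx":0,"wy":0,"wz":0.95},
    {"jaw":0.6,"dx":-0.99,"dy":-0.2,"dz":0,"wx":0,"wy":0,"wz":0.95},
    {"jaw":0.6,"dx":-0.99,"dy":-0.2,"dz":0,"wx":0,"wy":0,"wz":0.95},
    {"jaw":0.6,"dx":-0.99,"dy":-0.2,"dz":0,"wx":0,"wy":0,"wz":0.95},
    {"jaw":0.6,"dx":0,"dy":0,"dz":0,"wx":0,"wy":0,"wz":0}
  ]
}}

```text
time_s: 2.58
tool_pos: [444.4, 112.3, 302.7]
eef_rot: [0.709, 0.706, -0.0, -0.0]
ft_force: [-0.2, 1.0, 0.1]
opening: 55.1
grasp_force: 0.0
```

Emit:
{"name": "play_rows", "arguments": {
  "targets": [
    {"jaw":0.6,"dx":-0.2,"dy":-0.35,"dz":1,"wx":0,"wy":0,"wz":0},
    {"jaw":0.6,"dx":0,"dy":0,"dz":1,"wx":0,"wy":0,"wz":0},
    {"jaw":0.6,"dx":0,"dy":0,"dz":1,"wx":0,"wy":0,"wz":0},
    {"jaw":0.6,"dx":0,"dy":0,"dz":1,"wx":0,"wy":0,"wz":0},
    {"jaw":0.6,"dx":0,"dy":0,"dz":1,"wx":0,"wy":0,"wz":0},
    {"jaw":0.6,"dx":0,"dy":0,"dz":1,"wx":0,"wy":0,"wz":0},
    {"jaw":0.6,"dx":0,"dy":0,"dz":0.6,"wx":0,"wy":0,"wz":0},
    {"jaw":0.6,"dx":0,"dy":0,"dz":0.2,"wx":0,"wy":0,"wz":0},
    {"jaw":0.6,"dx":0,"dy":0,"dz":0,"wx":0,"wy":0,"wz":0}
  ]
}}

```text
time_s: 3.7
tool_pos: [434.4, 108.1, 98.6]
eef_rot: [0.707, 0.707, -0.0, -0.0]
ft_force: [0.3, -0.3, 0.4]
opening: 55.0
grasp_force: 0.0
```

Emit:
{"name": "play_rows", "arguments": {
  "targets": [
    {"jaw":0,"dx":0,"dy":0,"dz":0.08,"wx":0,"wy":0,"wz":0},
    {"jaw":0,"dx":0,"dy":0,"dz":0,"wx":0,"wy":0,"wz":0},
    {"jaw":0,"dx":0,"dy":0,"dz":0,"wx":0,"wy":0,"wz":0},
    {"jaw":0,"dx":0,"dy":0,"dz":0,"wx":0,"wy":0,"wz":0},
    {"jaw":0,"dx":0,"dy":0,"dz":0,"wx":0,"wy":0,"wz":0}
  ],
  "squeeze": 15
}}

```text
time_s: 4.32
tool_pos: [434.5, 107.6, 96.6]
eef_rot: [0.708, 0.706, 0.0, 0.0]
ft_force: [-0.8, 0.6, 4.3]
opening: 19.9
grasp_force: 15.0
```

Emit:
{"name": "play_rows", "arguments": {
  "targets": [
    {"jaw":0,"dx":0,"dy":0,"dz":-1,"wx":0,"wy":0,"wz":0},
    {"jaw":0,"dx":0.3,"dy":0,"dz":-1,"wx":0,"wy":0,"wz":0},
    {"jaw":0,"dx":1,"dy":0.12,"dz":-1,"wx":0,"wy":0,"wz":0},
    {"jaw":0,"dx":1,"dy":0.12,"dz":0,"wx":0,"wy":0,"wz":0},
    {"jaw":0,"dx":1,"dy":0.12,"dz":0,"wx":0,"wy":0,"wz":0},
    {"jaw":0,"dx":1,"dy":0.12,"dz":0,"wx":0,"wy":0,"wz":0},
    {"jaw":0,"dx":1,"dy":0.12,"dz":0,"wx":0,"wy":0,"wz":0},
    {"jaw":0,"dx":1,"dy":0.12,"dz":0,"wx":0,"wy":0,"wz":0},
    {"jaw":0,"dx":1,"dy":0.12,"dz":0,"wx":0,"wy":0,"wz":0},
    {"jaw":0,"dx":1,"dy":0.12,"dz":0,"wx":0,"wy":0,"wz":0}
  ]
}}

```text
time_s: 5.58
tool_pos: [463.3, 357.4, 186.0]
eef_rot: [0.708, 0.706, -0.0, -0.0]
ft_force: [0.3, -0.6, 0.2]
opening: 20.0
grasp_force: 15.0
```

Emit:
{"name": "play_rows", "arguments": {
  "targets": [
    {"jaw":0,"dx":0.9,"dy":0.12,"dz":0.2,"wx":0,"wy":0,"wz":0},
    {"jaw":0,"dx":0,"dy":0,"dz":1,"wx":0,"wy":0,"wz":0},
    {"jaw":0,"dx":0,"dy":0,"dz":1,"wx":0,"wy":0,"wz":0},
    {"jaw":0,"dx":0,"dy":0,"dz":0,"wx":0,"wy":0,"wz":0},
    {"jaw":0.5,"dx":0,"dy":0,"dz":0,"wx":0,"wy":0,"wz":0},
    {"jaw":0.5,"dx":0,"dy":0,"dz":0,"wx":0,"wy":0,"wz":0},
    {"jaw":0.5,"dx":0,"dy":0,"dz":-1,"wx":0,"wy":0,"wz":0},
    {"jaw":0.5,"dx":0,"dy":0,"dz":-1,"wx":0,"wy":0,"wz":0}
  ]
}}

```text
time_s: 6.58
tool_pos: [467.3, 383.6, 181.9]
eef_rot: [0.708, 0.706, 0.0, 0.0]
ft_force: [-0.1, -0.2, 0.6]
opening: 46.1
grasp_force: 0.0
```

```bash
python3 - <<'E'
from h import *
c=eyes.camera("top");crop(c,"t1",200,190,210,80,3.8)
E
```

```text
(no output)
```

View pics/t1.png

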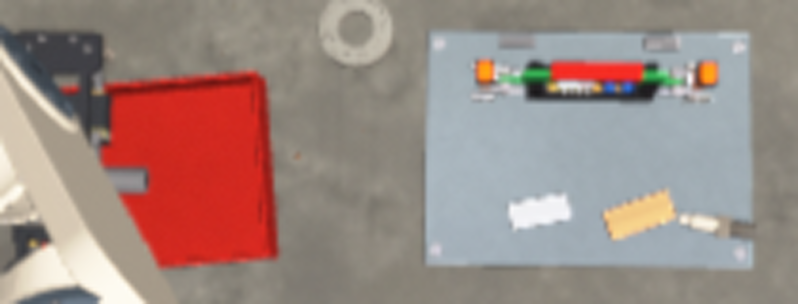

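Emit:
{"name": "play_rows", "arguments": {
  "targets": [
    {"jaw":0.5,"dx":-0.97,"dy":-0.1,"dz":0,"wx":0,"wy":0,"wz":0},
    {"jaw":0.5,"dx":-0.97,"dy":-0.1,"dz":0,"wx":0,"wy":0,"wz":0},
    {"jaw":0.6,"dx":-0.97,"dy":-0.1,"dz":0,"wx":0,"wy":0,"wz":0},
    {"jaw":0.6,"dx":-0.97,"dy":-0.1,"dz":0,"wx":0,"wy":0,"wz":0},
    {"jaw":0.6,"dx":-0.97,"dy":-0.1,"dz":0,"wx":0,"wy":0,"wz":0},
    {"jaw":0.6,"dx":-0.97,"dy":-0.1,"dz":0,"wx":0,"wy":0,"wz":0},
    {"jaw":0.6,"dx":-0.97,"dy":-0.1,"dz":0,"wx":0,"wy":0,"wz":0},
    {"jaw":0.6,"dx":-0.97,"dy":-0.1,"dz":0,"wx":0,"wy":0,"wz":0},
    {"jaw":0.6,"dx":-0.97,"dy":-0.1,"dz":0,"wx":0,"wy":0,"wz":0},
    {"jaw":0.6,"dx":-0.97,"dy":-0.1,"dz":0,"wx":0,"wy":0,"wz":0}
  ]
}}

```text
time_s: 7.88
tool_pos: [436.9, 91.7, 181.1]
eef_rot: [0.708, 0.706, 0.001, 0.001]
ft_force: [0.2, -0.4, 0.3]
opening: 55.4
grasp_force: 0.0
```

Emit:
{"name": "play_rows", "arguments": {
  "targets": [
    {"jaw":0.6,"dx":-0.97,"dy":-0.1,"dz":0,"wx":0,"wy":0,"wz":0},
    {"jaw":0.6,"dx":-0.93,"dy":-0.1,"dz":0,"wx":0,"wy":0,"wz":0},
    {"jaw":0.6,"dx":0,"dy":0,"dz":0.9,"wx":0,"wy":0,"wz":-0.95},
    {"jaw":0.6,"dx":0,"dy":0,"dz":0.9,"wx":0,"wy":0,"wz":-0.95},
    {"jaw":0.6,"dx":0,"dy":0,"dz":0.8,"wx":0,"wy":0,"wz":-0.85},
    {"jaw":0.6,"dx":0,"dy":0,"dz":0.2,"wx":0,"wy":0,"wz":0},
    {"jaw":0.6,"dx":0,"dy":0,"dz":0,"wx":0,"wy":0,"wz":0},
    {"jaw":0.6,"dx":0,"dy":0,"dz":0,"wx":0,"wy":0,"wz":0}
  ]
}}

```text
time_s: 8.88
tool_pos: [431.2, 35.7, 97.2]
eef_rot: [0.637, 0.771, 0.001, 0.001]
ft_force: [0.2, -0.1, -0.1]
opening: 54.9
grasp_force: 0.0
```

Emit:
{"name": "play_rows", "arguments": {
  "targets": [
    {"jaw":0,"dx":0,"dy":0,"dz":0,"wx":0,"wy":0,"wz":0},
    {"jaw":0,"dx":0,"dy":0,"dz":0,"wx":0,"wy":0,"wz":0},
    {"jaw":0,"dx":0,"dy":0,"dz":0,"wx":0,"wy":0,"wz":0},
    {"jaw":0,"dx":0,"dy":0,"dz":0,"wx":0,"wy":0,"wz":0},
    {"jaw":0,"dx":0,"dy":0,"dz":0,"wx":0,"wy":0,"wz":0}
  ],
  "squeeze": 15
}}

```text
time_s: 9.5
tool_pos: [430.7, 35.6, 96.4]
eef_rot: [0.637, 0.771, 0.0, 0.0]
ft_force: [-0.1, 0.1, 3.7]
opening: 20.4
grasp_force: 15.0
```

Emit:
{"name": "play_rows", "arguments": {
  "targets": [
    {"jaw":0,"dx":0,"dy":0,"dz":-1,"wx":0,"wy":0,"wz":0.9},
    {"jaw":0,"dx":0,"dy":0,"dz":-1,"wx":0,"wy":0,"wz":0.9},
    {"jaw":0,"dx":0,"dy":0,"dz":-1,"wx":0,"wy":0,"wz":0.9},
    {"jaw":0,"dx":1,"dy":0.12,"dz":0,"wx":0,"wy":0,"wz":0},
    {"jaw":0,"dx":1,"dy":0.12,"dz":0,"wx":0,"wy":0,"wz":0},
    {"jaw":0,"dx":1,"dy":0.12,"dz":0,"wx":0,"wy":0,"wz":0},
    {"jaw":0,"dx":1,"dy":0.12,"dz":0,"wx":0,"wy":0,"wz":0},
    {"jaw":0,"dx":1,"dy":0.12,"dz":0,"wx":0,"wy":0,"wz":0},
    {"jaw":0,"dx":1,"dy":0.12,"dz":0,"wx":0,"wy":0,"wz":0},
    {"jaw":0,"dx":1,"dy":0.12,"dz":0,"wx":0,"wy":0,"wz":0}
  ]
}}

```text
time_s: 10.75
tool_pos: [455.1, 246.4, 186.0]
eef_rot: [0.706, 0.708, -0.0, -0.0]
ft_force: [-0.2, 0.5, -0.3]
opening: 19.5
grasp_force: 15.0
```

Emit:
{"name": "play_rows", "arguments": {
  "targets": [
    {"jaw":0,"dx":1,"dy":0.12,"dz":0,"wx":0,"wy":0,"wz":0},
    {"jaw":0,"dx":1,"dy":0.12,"dz":0,"wx":0,"wy":0,"wz":0},
    {"jaw":0,"dx":0.9,"dy":0.12,"dz":0.1,"wx":0,"wy":0,"wz":0},
    {"jaw":0,"dx":0,"dy":0,"dz":1,"wx":0,"wy":0,"wz":0},
    {"jaw":0,"dx":0,"dy":0,"dz":1,"wx":0,"wy":0,"wz":0},
    {"jaw":0,"dx":0,"dy":0,"dz":0,"wx":0,"wy":0,"wz":0},
    {"jaw":0.5,"dx":0,"dy":0,"dz":0,"wx":0,"wy":0,"wz":0},
    {"jaw":0.5,"dx":0,"dy":0,"dz":0,"wx":0,"wy":0,"wz":0},
    {"jaw":0.5,"dx":0,"dy":0,"dz":-1,"wx":0,"wy":0,"wz":0},
    {"jaw":0.5,"dx":0,"dy":0,"dz":-1,"wx":0,"wy":0,"wz":0}
  ]
}}

```text
time_s: 12.0
tool_pos: [466.2, 332.6, 184.9]
eef_rot: [0.707, 0.708, 0.0, 0.0]
ft_force: [-0.1, -0.4, 0.4]
opening: 45.6
grasp_force: 0.0
```

```bash
python3 - <<'E'
from h import *
c=eyes.camera("top");crop(c,"t2",305,190,100,75,8)
a=c["img"].astype(int);b=cv2.imread("pics/top0.png")[:,:,::-1].astype(int)
d=(abs(a-b).sum(2)>40).astype(np.uint8)[190:275,290:520]
n,l,s,_=cv2.connectedComponentsWithStats(d)
print([(x[0]+290,x[1]+190,*x[2:]) for x in s[1:].tolist() if x[4]>8])
E
```

```text
[(314, 199, 4, 5, 11), (387, 199, 10, 7, 21), (332, 212, 6, 4, 13), (379, 212, 11, 6, 14), (319, 220, 8, 12, 26), (313, 229, 18, 12, 41), (318, 228, 7, 7, 18), (333, 239, 19, 13, 162), (312, 243, 15, 8, 115), (313, 252, 5, 6, 17), (393, 255, 5, 5, 12)]
```

Emit:
{"name": "play_rows", "arguments": {
  "targets": [
    {"jaw":0.5,"dx":-0.97,"dy":-0.1,"dz":0,"wx":0,"wy":0,"wz":0},
    {"jaw":0.5,"dx":-0.97,"dy":-0.1,"dz":0,"wx":0,"wy":0,"wz":0},
    {"jaw":0.6,"dx":-0.97,"dy":-0.1,"dz":0,"wx":0,"wy":0,"wz":0},
    {"jaw":0.6,"dx":-0.97,"dy":-0.1,"dz":0,"wx":0,"wy":0,"wz":0},
    {"jaw":0.6,"dx":-0.97,"dy":-0.1,"dz":0,"wx":0,"wy":0,"wz":0},
    {"jaw":0.6,"dx":-0.97,"dy":-0.1,"dz":0,"wx":0,"wy":0,"wz":0},
    {"jaw":0.6,"dx":-0.97,"dy":-0.1,"dz":0,"wx":0,"wy":0,"wz":0},
    {"jaw":0.6,"dx":-0.97,"dy":-0.1,"dz":0,"wx":0,"wy":0,"wz":0},
    {"jaw":0.6,"dx":-0.97,"dy":-0.1,"dz":0,"wx":0,"wy":0,"wz":0},
    {"jaw":0.6,"dx":-0.97,"dy":-0.1,"dz":0,"wx":0,"wy":0,"wz":0}
  ]
}}

```text
time_s: 13.3
tool_pos: [436.8, 40.7, 184.1]
eef_rot: [0.707, 0.708, 0.001, 0.001]
ft_force: [0.7, 0.2, 0.0]
opening: 55.0
grasp_force: 0.0
```

Emit:
{"name": "play_rows", "arguments": {
  "targets": [
    {"jaw":0.6,"dx":-0.97,"dy":-0.1,"dz":0,"wx":0,"wy":0,"wz":0},
    {"jaw":0.6,"dx":-0.97,"dy":-0.1,"dz":0,"wx":0,"wy":0,"wz":0},
    {"jaw":0.6,"dx":-0.95,"dy":0,"dz":0,"wx":0,"wy":0,"wz":0},
    {"jaw":0.6,"dx":0,"dy":0,"dz":0.6,"wx":0,"wy":0,"wz":-0.94},
    {"jaw":0.6,"dx":0,"dy":0,"dz":0.6,"wx":0,"wy":0,"wz":-0.94},
    {"jaw":0.6,"dx":0,"dy":0,"dz":0.6,"wx":0,"wy":0,"wz":-0.94},
    {"jaw":0.6,"dx":0,"dy":0,"dz":0.6,"wx":0,"wy":0,"wz":-0.94},
    {"jaw":0.6,"dx":0,"dy":0,"dz":0.53,"wx":0,"wy":0,"wz":-0.94},
    {"jaw":0.6,"dx":0,"dy":0,"dz":0,"wx":0,"wy":0,"wz":0},
    {"jaw":0.6,"dx":0,"dy":0,"dz":0,"wx":0,"wy":0,"wz":0}
  ]
}}

```text
time_s: 14.55
tool_pos: [431.1, -45.2, 95.9]
eef_rot: [0.582, 0.813, 0.0, 0.0]
ft_force: [0.2, 0.9, 0.4]
opening: 55.2
grasp_force: 0.0
```

Emit:
{"name": "play_rows", "arguments": {
  "targets": [
    {"jaw":0,"dx":0,"dy":0,"dz":0,"wx":0,"wy":0,"wz":0},
    {"jaw":0,"dx":0,"dy":0,"dz":0,"wx":0,"wy":0,"wz":0},
    {"jaw":0,"dx":0,"dy":0,"dz":0,"wx":0,"wy":0,"wz":0},
    {"jaw":0,"dx":0,"dy":0,"dz":0,"wx":0,"wy":0,"wz":0},
    {"jaw":0,"dx":0,"dy":0,"dz":0,"wx":0,"wy":0,"wz":0}
  ],
  "squeeze": 15
}}

```text
time_s: 15.18
tool_pos: [430.8, -45.1, 95.5]
eef_rot: [0.581, 0.814, 0.0, 0.0]
ft_force: [0.5, 0.6, 4.4]
opening: 23.7
grasp_force: 15.0
```

Emit:
{"name": "play_rows", "arguments": {
  "targets": [
    {"jaw":0,"dx":0,"dy":0,"dz":-0.6,"wx":0,"wy":0,"wz":0.94},
    {"jaw":0,"dx":0,"dy":0,"dz":-0.6,"wx":0,"wy":0,"wz":0.94},
    {"jaw":0,"dx":0,"dy":0,"dz":-0.6,"wx":0,"wy":0,"wz":0.94},
    {"jaw":0,"dx":0,"dy":0,"dz":-0.6,"wx":0,"wy":0,"wz":0.94},
    {"jaw":0,"dx":0,"dy":0,"dz":-0.6,"wx":0,"wy":0,"wz":0.94},
    {"jaw":0,"dx":1,"dy":0,"dz":0,"wx":0,"wy":0,"wz":0},
    {"jaw":0,"dx":1,"dy":0,"dz":0,"wx":0,"wy":0,"wz":0},
    {"jaw":0,"dx":1,"dy":0,"dz":0,"wx":0,"wy":0,"wz":0},
    {"jaw":0,"dx":1,"dy":0,"dz":0,"wx":0,"wy":0,"wz":0},
    {"jaw":0,"dx":1,"dy":0,"dz":0,"wx":0,"wy":0,"wz":0}
  ]
}}

```text
time_s: 16.42
tool_pos: [430.1, 105.8, 185.2]
eef_rot: [0.706, 0.708, -0.0, -0.0]
ft_force: [0.3, -0.2, -0.2]
opening: 23.6
grasp_force: 15.0
```

Emit:
{"name": "play_rows", "arguments": {
  "targets": [
    {"jaw":0,"dx":1,"dy":0.3,"dz":0,"wx":0,"wy":0,"wz":0},
    {"jaw":0,"dx":1,"dy":0.3,"dz":0,"wx":0,"wy":0,"wz":0},
    {"jaw":0,"dx":1,"dy":0.3,"dz":0,"wx":0,"wy":0,"wz":0},
    {"jaw":0,"dx":1,"dy":0.3,"dz":0,"wx":0,"wy":0,"wz":0},
    {"jaw":0,"dx":1,"dy":0.3,"dz":0,"wx":0,"wy":0,"wz":0},
    {"jaw":0,"dx":1,"dy":0.3,"dz":0,"wx":0,"wy":0,"wz":0},
    {"jaw":0,"dx":0.2,"dy":0,"dz":0.5,"wx":0,"wy":0,"wz":0},
    {"jaw":0,"dx":0,"dy":0,"dz":1,"wx":0,"wy":0,"wz":0},
    {"jaw":0,"dx":0,"dy":0,"dz":0.3,"wx":0,"wy":0,"wz":0},
    {"jaw":0,"dx":0,"dy":0,"dz":0,"wx":0,"wy":0,"wz":0}
  ]
}}

```text
time_s: 17.68
tool_pos: [483.2, 289.9, 130.5]
eef_rot: [0.707, 0.708, -0.001, -0.0]
ft_force: [-0.2, -0.9, -0.5]
opening: 24.2
grasp_force: 15.0
```

Emit:
{"name": "play_rows", "arguments": {
  "targets": [
    {"jaw":0.4,"dx":0,"dy":0,"dz":0,"wx":0,"wy":0,"wz":0},
    {"jaw":0.4,"dx":0,"dy":0,"dz":0,"wx":0,"wy":0,"wz":0},
    {"jaw":0.4,"dx":0,"dy":0,"dz":-1,"wx":0,"wy":0,"wz":0},
    {"jaw":0.4,"dx":0,"dy":0,"dz":-1,"wx":0,"wy":0,"wz":0},
    {"jaw":0.4,"dx":0,"dy":0,"dz":0,"wx":0,"wy":0,"wz":0}
  ]
}}

```text
time_s: 18.3
tool_pos: [485.2, 291.5, 193.8]
eef_rot: [0.707, 0.708, 0.002, 0.001]
ft_force: [0.5, 0.4, -0.0]
opening: 36.9
grasp_force: 0.0
```

```bash
python3 - <<'E'
from h import *
c=eyes.camera("top")
a=c["img"].astype(int);b=cv2.imread("pics/top0.png")[:,:,::-1].astype(int)
d=(abs(a-b).sum(2)>60).astype(np.uint8)[190:275,310:520]
n,l,s,_=cv2.connectedComponentsWithStats(d)
print([(x[0]+310,x[1]+190,*x[2:]) for x in s[1:].tolist() if x[4]>8])
E
```

```text
[(359, 239, 19, 14, 163), (333, 240, 18, 11, 132), (312, 243, 15, 8, 94)]
```

Emit:
{"name": "play_rows", "arguments": {
  "targets": [
    {"jaw":0.4,"dx":-0.95,"dy":-0.13,"dz":0,"wx":0,"wy":0,"wz":0},
    {"jaw":0.5,"dx":-0.95,"dy":-0.13,"dz":0,"wx":0,"wy":0,"wz":0},
    {"jaw":0.6,"dx":-0.95,"dy":-0.13,"dz":0,"wx":0,"wy":0,"wz":0},
    {"jaw":0.6,"dx":-0.95,"dy":-0.13,"dz":0,"wx":0,"wy":0,"wz":0},
    {"jaw":0.6,"dx":-0.95,"dy":-0.13,"dz":0,"wx":0,"wy":0,"wz":0},
    {"jaw":0.6,"dx":-0.95,"dy":-0.13,"dz":0,"wx":0,"wy":0,"wz":0},
    {"jaw":0.6,"dx":-0.95,"dy":-0.13,"dz":0,"wx":0,"wy":0,"wz":0},
    {"jaw":0.6,"dx":-0.95,"dy":-0.13,"dz":0,"wx":0,"wy":0,"wz":0},
    {"jaw":0.6,"dx":-0.95,"dy":-0.13,"dz":0,"wx":0,"wy":0,"wz":0},
    {"jaw":0.6,"dx":-0.95,"dy":-0.13,"dz":0,"wx":0,"wy":0,"wz":0}
  ]
}}

```text
time_s: 19.6
tool_pos: [444.6, 5.0, 190.4]
eef_rot: [0.707, 0.708, -0.001, -0.001]
ft_force: [0.1, 0.1, -0.4]
opening: 55.0
grasp_force: 0.0
```

Emit:
{"name": "play_rows", "arguments": {
  "targets": [
    {"jaw":0.6,"dx":-0.95,"dy":-0.13,"dz":0,"wx":0,"wy":0,"wz":0},
    {"jaw":0.6,"dx":-0.95,"dy":-0.13,"dz":0,"wx":0,"wy":0,"wz":0},
    {"jaw":0.6,"dx":-0.95,"dy":-0.13,"dz":0,"wx":0,"wy":0,"wz":0},
    {"jaw":0.6,"dx":-0.95,"dy":-0.13,"dz":0,"wx":0,"wy":0,"wz":0},
    {"jaw":0.6,"dx":0,"dy":0,"dz":1,"wx":0,"wy":0,"wz":0.8},
    {"jaw":0.6,"dx":0,"dy":0,"dz":1,"wx":0,"wy":0,"wz":0.8},
    {"jaw":0.6,"dx":0,"dy":0,"dz":0.8,"wx":0,"wy":0,"wz":0.8},
    {"jaw":0.6,"dx":0,"dy":0,"dz":0.36,"wx":0,"wy":0,"wz":0},
    {"jaw":0.6,"dx":0,"dy":0,"dz":0,"wx":0,"wy":0,"wz":0}
  ]
}}

```text
time_s: 20.72
tool_pos: [429.5, -108.0, 95.8]
eef_rot: [0.763, 0.647, -0.001, -0.001]
ft_force: [-0.9, -0.6, -0.8]
opening: 55.0
grasp_force: 0.0
```

Emit:
{"name": "play_rows", "arguments": {
  "targets": [
    {"jaw":0,"dx":0,"dy":0,"dz":0,"wx":0,"wy":0,"wz":0},
    {"jaw":0,"dx":0,"dy":0,"dz":0,"wx":0,"wy":0,"wz":0},
    {"jaw":0,"dx":0,"dy":0,"dz":0,"wx":0,"wy":0,"wz":0},
    {"jaw":0,"dx":0,"dy":0,"dz":0,"wx":0,"wy":0,"wz":0},
    {"jaw":0,"dx":0,"dy":0,"dz":0,"wx":0,"wy":0,"wz":0}
  ],
  "squeeze": 15
}}

```text
time_s: 21.35
tool_pos: [430.3, -108.2, 96.8]
eef_rot: [0.763, 0.646, 0.0, 0.0]
ft_force: [0.9, 0.8, 3.1]
opening: 17.8
grasp_force: 15.0
```

Emit:
{"name": "play_rows", "arguments": {
  "targets": [
    {"jaw":0,"dx":0,"dy":0,"dz":-1,"wx":0,"wy":0,"wz":-0.8},
    {"jaw":0,"dx":0,"dy":0,"dz":-1,"wx":0,"wy":0,"wz":-0.8},
    {"jaw":0,"dx":0,"dy":0,"dz":-1,"wx":0,"wy":0,"wz":-0.8},
    {"jaw":0,"dx":0.97,"dy":0.03,"dz":0,"wx":0,"wy":0,"wz":0},
    {"jaw":0,"dx":0.97,"dy":0.03,"dz":0,"wx":0,"wy":0,"wz":0},
    {"jaw":0,"dx":0.97,"dy":0.03,"dz":0,"wx":0,"wy":0,"wz":0},
    {"jaw":0,"dx":0.97,"dy":0.03,"dz":0,"wx":0,"wy":0,"wz":0},
    {"jaw":0,"dx":0.97,"dy":0.03,"dz":0,"wx":0,"wy":0,"wz":0},
    {"jaw":0,"dx":0.97,"dy":0.03,"dz":0,"wx":0,"wy":0,"wz":0},
    {"jaw":0,"dx":0.97,"dy":0.03,"dz":0,"wx":0,"wy":0,"wz":0}
  ]
}}

```text
time_s: 22.6
tool_pos: [435.9, 96.5, 186.6]
eef_rot: [0.706, 0.708, -0.0, -0.0]
ft_force: [0.4, 0.1, -0.3]
opening: 17.9
grasp_force: 15.0
```

Emit:
{"name": "play_rows", "arguments": {
  "targets": [
    {"jaw":0,"dx":0.97,"dy":0.03,"dz":0,"wx":0,"wy":0,"wz":0},
    {"jaw":0,"dx":0.97,"dy":0.03,"dz":0,"wx":0,"wy":0,"wz":0},
    {"jaw":0,"dx":0.97,"dy":0.03,"dz":0,"wx":0,"wy":0,"wz":0},
    {"jaw":0,"dx":0.97,"dy":0.03,"dz":0,"wx":0,"wy":0,"wz":0},
    {"jaw":0,"dx":0.97,"dy":0.03,"dz":0,"wx":0,"wy":0,"wz":0},
    {"jaw":0,"dx":0.97,"dy":0.03,"dz":0,"wx":0,"wy":0,"wz":0},
    {"jaw":0,"dx":0.97,"dy":0.03,"dz":0,"wx":0,"wy":0,"wz":0},
    {"jaw":0,"dx":0.97,"dy":0.03,"dz":0,"wx":0,"wy":0,"wz":0},
    {"jaw":0,"dx":0.97,"dy":0.03,"dz":0,"wx":0,"wy":0,"wz":0},
    {"jaw":0,"dx":0,"dy":0,"dz":1,"wx":0,"wy":0,"wz":0}
  ]
}}

```text
time_s: 23.85
tool_pos: [445.0, 360.3, 158.0]
eef_rot: [0.706, 0.708, 0.003, 0.0]
ft_force: [-0.3, -0.3, -1.8]
opening: 17.5
grasp_force: 15.0
```

Emit:
{"name": "play_rows", "arguments": {
  "targets": [
    {"jaw":0,"dx":0,"dy":0,"dz":0.9,"wx":0,"wy":0,"wz":0},
    {"jaw":0,"dx":0,"dy":0,"dz":0,"wx":0,"wy":0,"wz":0},
    {"jaw":0.4,"dx":0,"dy":0,"dz":0,"wx":0,"wy":0,"wz":0},
    {"jaw":0.4,"dx":0,"dy":0,"dz":0,"wx":0,"wy":0,"wz":0},
    {"jaw":0.4,"dx":0,"dy":0,"dz":-1,"wx":0,"wy":0,"wz":0},
    {"jaw":0.4,"dx":0,"dy":0,"dz":-1,"wx":0,"wy":0,"wz":0},
    {"jaw":0.4,"dx":0,"dy":0,"dz":-1,"wx":0,"wy":0,"wz":0},
    {"jaw":0.4,"dx":-1,"dy":0,"dz":-1,"wx":0,"wy":0,"wz":0},
    {"jaw":0.4,"dx":-1,"dy":0,"dz":-0.7,"wx":0,"wy":0,"wz":0},
    {"jaw":0.4,"dx":-1,"dy":0,"dz":0,"wx":0,"wy":0,"wz":0}
  ]
}}

```text
time_s: 25.1
tool_pos: [444.8, 267.1, 273.5]
eef_rot: [0.706, 0.708, 0.002, 0.001]
ft_force: [0.8, 0.3, -0.5]
opening: 36.6
grasp_force: 0.0
```

Emit:
{"name": "play_rows", "arguments": {
  "targets": [
    {"jaw":0.5,"dx":-0.88,"dy":0.49,"dz":0,"wx":0,"wy":0,"wz":0},
    {"jaw":0.5,"dx":-0.88,"dy":0.49,"dz":0,"wx":0,"wy":0,"wz":0},
    {"jaw":0.5,"dx":-0.88,"dy":0.49,"dz":0,"wx":0,"wy":0,"wz":0},
    {"jaw":0.5,"dx":-0.88,"dy":0.49,"dz":0,"wx":0,"wy":0,"wz":0},
    {"jaw":0.5,"dx":-0.88,"dy":0.49,"dz":0,"wx":0,"wy":0,"wz":0},
    {"jaw":0.5,"dx":-0.88,"dy":0.49,"dz":0,"wx":0,"wy":0,"wz":0},
    {"jaw":0.5,"dx":-0.88,"dy":0.49,"dz":0,"wx":0,"wy":0,"wz":0},
    {"jaw":0.5,"dx":0,"dy":0,"dz":0,"wx":0,"wy":0,"wz":0},
    {"jaw":0.5,"dx":0,"dy":0,"dz":0,"wx":0,"wy":0,"wz":0}
  ]
}}

```text
time_s: 26.22
tool_pos: [546.9, 83.2, 271.1]
eef_rot: [0.707, 0.707, 0.0, 0.0]
ft_force: [-0.1, -0.9, 0.3]
opening: 46.4
grasp_force: 0.0
```

```bash
python3 - <<'E'
from h import *
s=monitor.observe();print(np.round(s["tool_pos"],1),np.round(s["eef_rot"],4),np.round(s["joint_positions"],2))
c=eyes.camera("top");crop(c,"bin",200,190,200,85,4)
E
```

```text
[546.9  83.2 271.1] [7.067e-01 7.075e-01 3.000e-04 0.000e+00] [0.15 0.28 1.82 0.   1.05 0.15]
```

View pics/bin.png

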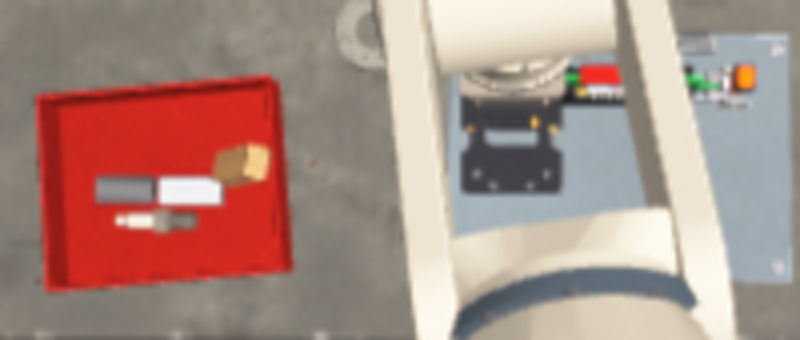

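Emit:
{"name": "play_rows", "arguments": {
  "targets": [
    {"jaw":0.5,"dx":-0.06,"dy":0.03,"dz":0.8,"wx":0,"wy":0,"wz":0},
    {"jaw":0.5,"dx":0,"dy":0,"dz":0.9,"wx":0,"wy":0,"wz":0},
    {"jaw":0.5,"dx":0,"dy":0,"dz":0.9,"wx":0,"wy":0,"wz":0},
    {"jaw":0.5,"dx":0,"dy":0,"dz":0.7,"wx":0,"wy":0,"wz":0},
    {"jaw":0.5,"dx":0,"dy":0,"dz":0.3,"wx":0,"wy":0,"wz":0},
    {"jaw":0,"dx":0,"dy":0,"dz":0,"wx":0,"wy":0,"wz":0},
    {"jaw":0,"dx":0,"dy":0,"dz":0,"wx":0,"wy":0,"wz":0},
    {"jaw":0,"dx":0,"dy":0,"dz":0,"wx":0,"wy":0,"wz":0},
    {"jaw":0,"dx":0,"dy":0,"dz":0,"wx":0,"wy":0,"wz":0}
  ],
  "squeeze": 12
}}

```text
time_s: 27.4
tool_pos: [549.1, 81.2, 163.4]
eef_rot: [0.707, 0.708, 0.001, 0.001]
ft_force: [2.5, -0.2, 1.4]
opening: 16.2
grasp_force: 12.0
```

Emit:
{"name": "play_rows", "arguments": {
  "targets": [
    {"jaw":0,"dx":0.165,"dy":0,"dz":0.007,"wx":0,"wy":0,"wz":0},
    {"jaw":0,"dx":0.164,"dy":0,"dz":0.02,"wx":0,"wy":0,"wz":0},
    {"jaw":0,"dx":0.162,"dy":0,"dz":0.033,"wx":0,"wy":0,"wz":0},
    {"jaw":0,"dx":0.159,"dy":0,"dz":0.046,"wx":0,"wy":0,"wz":0},
    {"jaw":0,"dx":0.155,"dy":0,"dz":0.058,"wx":0,"wy":0,"wz":0},
    {"jaw":0,"dx":0.149,"dy":0,"dz":0.07,"wx":0,"wy":0,"wz":0},
    {"jaw":0,"dx":0.143,"dy":0,"dz":0.082,"wx":0,"wy":0,"wz":0},
    {"jaw":0,"dx":0.137,"dy":0,"dz":0.093,"wx":0,"wy":0,"wz":0},
    {"jaw":0,"dx":0.13,"dy":0,"dz":0.104,"wx":0,"wy":0,"wz":0},
    {"jaw":0,"dx":0.12,"dy":0,"dz":0.113,"wx":0,"wy":0,"wz":0}
  ]
}}

```text
time_s: 28.65
tool_pos: [549.4, 125.5, 145.1]
eef_rot: [0.706, 0.708, 0.001, 0.001]
ft_force: [3.0, -7.1, 13.3]
opening: 15.7
grasp_force: 12.0
```

Emit:
{"name": "play_rows", "arguments": {
  "targets": [
    {"jaw":0,"dx":0.06,"dy":0,"dz":0.06,"wx":0,"wy":0,"wz":0},
    {"jaw":0,"dx":0.06,"dy":0,"dz":0.05,"wx":0,"wy":0,"wz":0},
    {"jaw":0,"dx":0,"dy":0,"dz":0,"wx":0,"wy":0,"wz":0}
  ]
}}

```text
time_s: 29.02
tool_pos: [549.4, 128.8, 141.8]
eef_rot: [0.706, 0.708, 0.001, 0.001]
ft_force: [3.1, -6.5, 11.0]
opening: 15.8
grasp_force: 12.0
```

Emit:
{"name": "play_rows", "arguments": {
  "targets": [
    {"jaw":0.5,"dx":-0.1,"dy":0,"dz":0,"wx":0,"wy":0,"wz":0},
    {"jaw":0.5,"dx":0,"dy":0,"dz":0,"wx":0,"wy":0,"wz":0},
    {"jaw":0.5,"dx":0,"dy":0,"dz":-1,"wx":0,"wy":0,"wz":0},
    {"jaw":0.5,"dx":0,"dy":0,"dz":-1,"wx":0,"wy":0,"wz":0},
    {"jaw":0.5,"dx":0,"dy":0,"dz":-1,"wx":0,"wy":0,"wz":0},
    {"jaw":0.5,"dx":0,"dy":0,"dz":-1,"wx":0,"wy":0,"wz":0},
    {"jaw":0.5,"dx":-0.9,"dy":0,"dz":0,"wx":0,"wy":0,"wz":0},
    {"jaw":0.5,"dx":-0.9,"dy":0,"dz":0,"wx":0,"wy":0,"wz":0},
    {"jaw":0.5,"dx":-0.9,"dy":0,"dz":0,"wx":0,"wy":0,"wz":0},
    {"jaw":0.5,"dx":-0.9,"dy":0,"dz":0,"wx":0,"wy":0,"wz":0}
  ]
}}

```text
time_s: 30.28
tool_pos: [547.6, 17.6, 260.1]
eef_rot: [0.706, 0.708, -0.0, -0.001]
ft_force: [0.6, 0.1, -0.3]
opening: 45.8
grasp_force: 0.0
```

Emit:
{"name": "play_rows", "arguments": {
  "targets": [
    {"jaw":0.5,"dx":-0.9,"dy":0,"dz":0,"wx":0,"wy":0,"wz":0},
    {"jaw":0.5,"dx":-0.9,"dy":0,"dz":0,"wx":0,"wy":0,"wz":0},
    {"jaw":0.5,"dx":-0.9,"dy":0,"dz":0,"wx":0,"wy":0,"wz":0},
    {"jaw":0.5,"dx":-0.9,"dy":0,"dz":0,"wx":0,"wy":0,"wz":0},
    {"jaw":0.5,"dx":0,"dy":0,"dz":0,"wx":0,"wy":0,"wz":0},
    {"jaw":0.5,"dx":0,"dy":0,"dz":0,"wx":0,"wy":0,"wz":0}
  ]
}}

```text
time_s: 31.02
tool_pos: [548.0, -89.2, 260.2]
eef_rot: [0.707, 0.708, -0.0, -0.001]
ft_force: [0.5, 0.2, -0.2]
opening: 45.9
grasp_force: 0.0
```

```bash
python3 - <<'E'
from h import *
c=eyes.camera("top");a=c["img"][190:265,305:355];cs=eyes.camera("side")
b=cs["img"][185:275,275:385]
A=cv2.resize(a,(400,600),interpolation=2);B=cv2.resize(b,(400,327),interpolation=2);B=cv2.copyMakeBorder(B,0,273,0,0,0)
cv2.imwrite("pics/l1.png",np.hstack([A,B])[:,:,::-1])
E
```

```text
(no output)
```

View pics/l1.png

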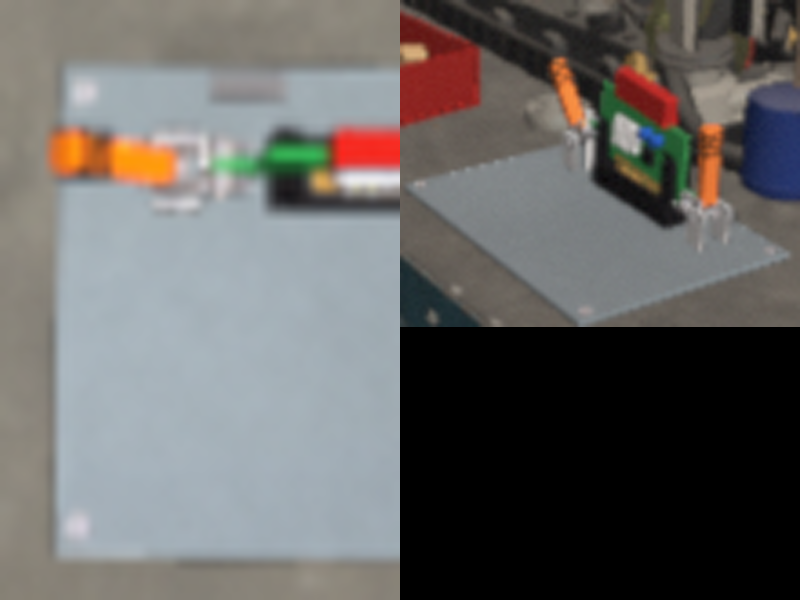

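Emit:
{"name": "play_rows", "arguments": {
  "targets": [
    {"jaw":0.5,"dx":-0.05,"dy":0.02,"dz":0.8,"wx":0,"wy":0,"wz":0},
    {"jaw":0.5,"dx":0,"dy":0,"dz":0.9,"wx":0,"wy":0,"wz":0},
    {"jaw":0.5,"dx":0,"dy":0,"dz":0.9,"wx":0,"wy":0,"wz":0},
    {"jaw":0.5,"dx":0,"dy":0,"dz":0.63,"wx":0,"wy":0,"wz":0},
    {"jaw":0.5,"dx":0,"dy":0,"dz":0,"wx":0,"wy":0,"wz":0},
    {"jaw":0,"dx":0,"dy":0,"dz":0,"wx":0,"wy":0,"wz":0},
    {"jaw":0,"dx":0,"dy":0,"dz":0,"wx":0,"wy":0,"wz":0},
    {"jaw":0,"dx":0,"dy":0,"dz":0,"wx":0,"wy":0,"wz":0},
    {"jaw":0,"dx":0,"dy":0,"dz":0,"wx":0,"wy":0,"wz":0}
  ],
  "squeeze": 12
}}

```text
time_s: 32.25
tool_pos: [548.3, -91.3, 164.2]
eef_rot: [0.707, 0.708, -0.0, -0.0]
ft_force: [-4.7, 0.6, 6.4]
opening: 15.9
grasp_force: 12.0
```

Emit:
{"name": "play_rows", "arguments": {
  "targets": [
    {"jaw":0,"dx":-0.165,"dy":0,"dz":0.007,"wx":0,"wy":0,"wz":0},
    {"jaw":0,"dx":-0.164,"dy":0,"dz":0.02,"wx":0,"wy":0,"wz":0},
    {"jaw":0,"dx":-0.162,"dy":0,"dz":0.033,"wx":0,"wy":0,"wz":0},
    {"jaw":0,"dx":-0.159,"dy":0,"dz":0.046,"wx":0,"wy":0,"wz":0},
    {"jaw":0,"dx":-0.155,"dy":0,"dz":0.058,"wx":0,"wy":0,"wz":0},
    {"jaw":0,"dx":-0.149,"dy":0,"dz":0.07,"wx":0,"wy":0,"wz":0},
    {"jaw":0,"dx":-0.143,"dy":0,"dz":0.082,"wx":0,"wy":0,"wz":0},
    {"jaw":0,"dx":-0.137,"dy":0,"dz":0.093,"wx":0,"wy":0,"wz":0},
    {"jaw":0,"dx":-0.13,"dy":0,"dz":0.104,"wx":0,"wy":0,"wz":0},
    {"jaw":0,"dx":-0.12,"dy":0,"dz":0.113,"wx":0,"wy":0,"wz":0}
  ]
}}

```text
time_s: 33.5
tool_pos: [548.1, -135.9, 145.2]
eef_rot: [0.707, 0.708, -0.001, -0.001]
ft_force: [-5.9, -0.1, 7.5]
opening: 16.1
grasp_force: 12.0
```

Emit:
{"name": "play_rows", "arguments": {
  "targets": [
    {"jaw":0,"dx":-0.06,"dy":0,"dz":0.06,"wx":0,"wy":0,"wz":0},
    {"jaw":0,"dx":-0.06,"dy":0,"dz":0.05,"wx":0,"wy":0,"wz":0},
    {"jaw":0,"dx":0,"dy":0,"dz":0,"wx":0,"wy":0,"wz":0}
  ]
}}

```text
time_s: 33.88
tool_pos: [548.1, -139.5, 141.7]
eef_rot: [0.707, 0.708, -0.001, -0.001]
ft_force: [-4.6, -1.4, 3.9]
opening: 15.9
grasp_force: 12.0
```

Emit:
{"name": "play_rows", "arguments": {
  "targets": [
    {"jaw":0.5,"dx":0.1,"dy":0,"dz":0,"wx":0,"wy":0,"wz":0},
    {"jaw":0.5,"dx":0,"dy":0,"dz":0,"wx":0,"wy":0,"wz":0},
    {"jaw":0.5,"dx":0,"dy":0,"dz":-1,"wx":0,"wy":0,"wz":0},
    {"jaw":0.5,"dx":0,"dy":0,"dz":-1,"wx":0,"wy":0,"wz":0},
    {"jaw":0.5,"dx":0,"dy":0,"dz":-1,"wx":0,"wy":0,"wz":0},
    {"jaw":0.5,"dx":0,"dy":0,"dz":-1,"wx":0,"wy":0,"wz":0},
    {"jaw":0.5,"dx":0.9,"dy":0,"dz":0,"wx":0,"wy":0,"wz":0},
    {"jaw":0.5,"dx":0.9,"dy":0,"dz":0,"wx":0,"wy":0,"wz":0},
    {"jaw":0.5,"dx":0.9,"dy":0,"dz":0,"wx":0,"wy":0,"wz":0},
    {"jaw":0.5,"dx":0.9,"dy":0.02,"dz":0,"wx":0,"wy":0,"wz":0}
  ]
}}

```text
time_s: 35.12
tool_pos: [549.7, -27.4, 261.7]
eef_rot: [0.706, 0.708, 0.0, 0.0]
ft_force: [0.1, -0.3, 0.6]
opening: 46.1
grasp_force: 0.0
```

Emit:
{"name": "play_rows", "arguments": {
  "targets": [
    {"jaw":0.5,"dx":0.8,"dy":0,"dz":0,"wx":0,"wy":0,"wz":0},
    {"jaw":0.5,"dx":0,"dy":0,"dz":0.9,"wx":0,"wy":0,"wz":0},
    {"jaw":0.5,"dx":0,"dy":0,"dz":0.9,"wx":0,"wy":0,"wz":0},
    {"jaw":0.5,"dx":0,"dy":0,"dz":0.5,"wx":0,"wy":0,"wz":0},
    {"jaw":0.5,"dx":0,"dy":0,"dz":0,"wx":0,"wy":0,"wz":0},
    {"jaw":0.5,"dx":0,"dy":0,"dz":0,"wx":0,"wy":0,"wz":0}
  ]
}}

```text
time_s: 35.88
tool_pos: [550.0, -4.5, 193.3]
eef_rot: [0.707, 0.708, 0.0, 0.0]
ft_force: [0.6, -0.3, 0.3]
opening: 45.9
grasp_force: 0.0
```

```bash
python3 - <<'E'
from h import *
s=monitor.observe();print(np.round(s["tool_pos"],1),np.round(s["eef_rot"],4))
cs=eyes.camera("side");crop(cs,"g1",265,155,140,110,5.4)
E
```

```text
[550.   -4.5 193.3] [7.066e-01 7.076e-01 4.000e-04 4.000e-04]
```

View pics/g1.png

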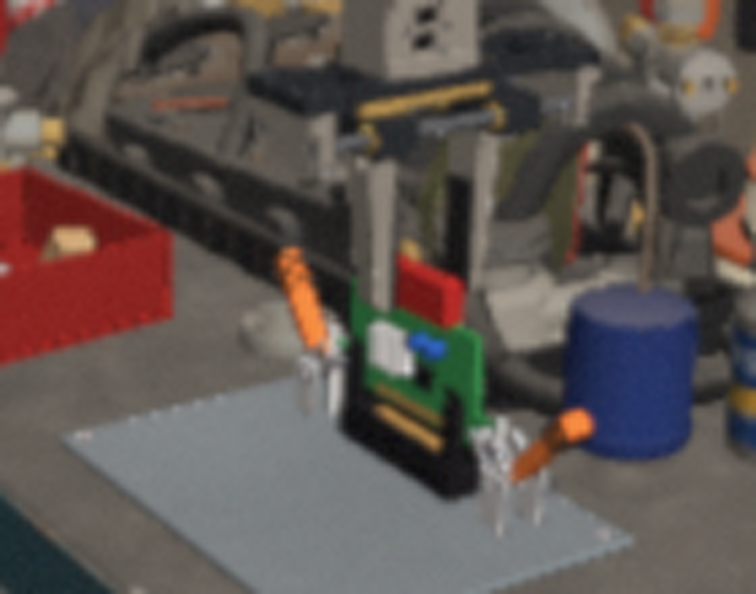

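```bash
python3 - <<'E'
from h import *
c=eyes.camera("side")
for t in(.6,.7,.8):print(t,[proj(c,[548.6,y0+s*74*np.sin(t),30+74*np.cos(t)]).round(1) for y0,s in((82,1),(-90.5,-1))])
E
```

```text
0.6 [array([317.3, 201. ]), array([369.6, 228.9])]
0.7 [array([316.2, 201.8]), array([370.9, 231.2])]
0.8 [array([315.3, 202.8]), array([372.1, 233.6])]
```

Emit:
{"name": "play_rows", "arguments": {
  "targets": [
    {"jaw":0,"dx":0,"dy":-0.04,"dz":0,"wx":0,"wy":0,"wz":0},
    {"jaw":0,"dx":0,"dy":0,"dz":0,"wx":0,"wy":0,"wz":0},
    {"jaw":0,"dx":0,"dy":0,"dz":0,"wx":0,"wy":0,"wz":0},
    {"jaw":0,"dx":0,"dy":0,"dz":0,"wx":0,"wy":0,"wz":0},
    {"jaw":0,"dx":0,"dy":0,"dz":0,"wx":0,"wy":0,"wz":0}
  ],
  "squeeze": 30
}}

```text
time_s: 36.6
tool_pos: [548.2, -4.4, 192.6]
eef_rot: [0.707, 0.708, 0.0, 0.0]
ft_force: [-0.1, -0.4, 1.7]
opening: 13.8
grasp_force: 30.0
```

Emit:
{"name": "play_rows", "arguments": {
  "targets": [
    {"jaw":0,"dx":0,"dy":0,"dz":-0.3,"wx":0,"wy":0,"wz":0},
    {"jaw":0,"dx":0,"dy":0,"dz":-0.5,"wx":0,"wy":0,"wz":0},
    {"jaw":0,"dx":0,"dy":0,"dz":-0.6,"wx":0,"wy":0,"wz":0},
    {"jaw":0,"dx":0,"dy":0,"dz":-0.7,"wx":0,"wy":0,"wz":0},
    {"jaw":0,"dx":0,"dy":0,"dz":-0.7,"wx":0,"wy":0,"wz":0}
  ]
}}

```text
time_s: 37.22
tool_pos: [548.2, -4.4, 278.4]
eef_rot: [0.707, 0.708, 0.0, 0.0]
ft_force: [0.2, -0.8, -2.4]
opening: 13.8
grasp_force: 30.0
```

Emit:
{"name": "play_rows", "arguments": {
  "targets": [
    {"jaw":0,"dx":-0.95,"dy":-0.22,"dz":0,"wx":0,"wy":0,"wz":0},
    {"jaw":0,"dx":-0.95,"dy":-0.22,"dz":0,"wx":0,"wy":0,"wz":0},
    {"jaw":0,"dx":-0.95,"dy":-0.22,"dz":0,"wx":0,"wy":0,"wz":0},
    {"jaw":0,"dx":-0.95,"dy":-0.22,"dz":0,"wx":0,"wy":0,"wz":0},
    {"jaw":0,"dx":-0.95,"dy":-0.22,"dz":0,"wx":0,"wy":0,"wz":0},
    {"jaw":0,"dx":-0.95,"dy":-0.22,"dz":0,"wx":0,"wy":0,"wz":0},
    {"jaw":0,"dx":-0.95,"dy":-0.22,"dz":0,"wx":0,"wy":0,"wz":0},
    {"jaw":0,"dx":-0.95,"dy":-0.22,"dz":0,"wx":0,"wy":0,"wz":0},
    {"jaw":0,"dx":-0.95,"dy":-0.22,"dz":0,"wx":0,"wy":0,"wz":0},
    {"jaw":0,"dx":-0.95,"dy":-0.22,"dz":0,"wx":0,"wy":0,"wz":0}
  ]
}}

```text
time_s: 38.48
tool_pos: [482.5, -290.5, 277.9]
eef_rot: [0.706, 0.708, 0.0, 0.001]
ft_force: [0.5, -0.4, -1.4]
opening: 13.4
grasp_force: 30.0
```

Emit:
{"name": "play_rows", "arguments": {
  "targets": [
    {"jaw":0,"dx":-0.95,"dy":-0.22,"dz":0,"wx":0,"wy":0,"wz":0},
    {"jaw":0,"dx":-0.95,"dy":-0.22,"dz":0,"wx":0,"wy":0,"wz":0},
    {"jaw":0,"dx":-0.95,"dy":-0.2,"dz":0,"wx":0,"wy":0,"wz":0},
    {"jaw":0,"dx":0,"dy":0,"dz":0.5,"wx":0,"wy":0,"wz":-0.94},
    {"jaw":0,"dx":0,"dy":0,"dz":0,"wx":0,"wy":0,"wz":0},
    {"jaw":0,"dx":0,"dy":0,"dz":0,"wx":0,"wy":0,"wz":0},
    {"jaw":0,"dx":0,"dy":0,"dz":0,"wx":0,"wy":0,"wz":0}
  ]
}}

```text
time_s: 39.35
tool_pos: [464.0, -374.9, 262.4]
eef_rot: [0.683, 0.73, 0.0, 0.001]
ft_force: [0.4, -0.3, -1.8]
opening: 13.5
grasp_force: 30.0
```

```bash
python3 - <<'E'
from h import *
s=monitor.observe();print(np.round(s["tool_pos"],1),np.round(s["eef_rot"],4))
cs=eyes.camera("side");crop(cs,"s1",360,230,130,100,6)
E
```

```text
[ 464.  -374.9  262.4] [6.830e-01 7.304e-01 0.000e+00 5.000e-04]
```

View pics/s1.png

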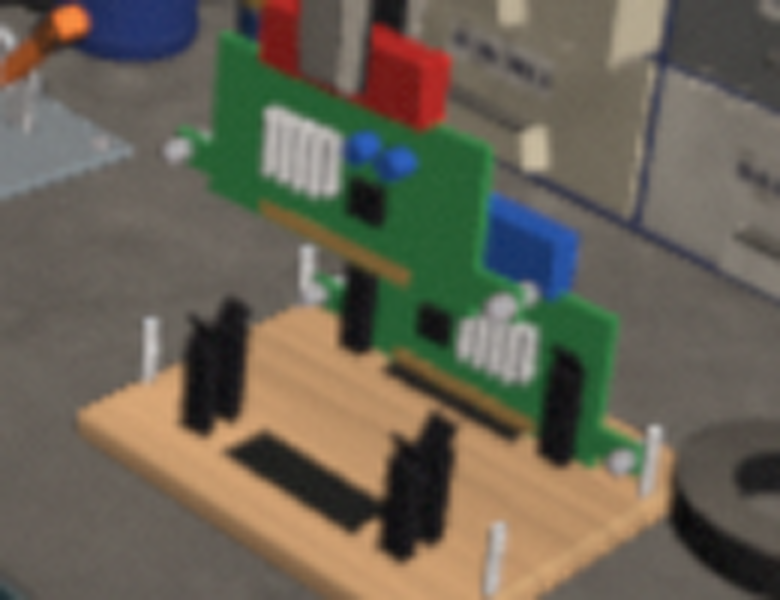

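```bash
python3 - <<'E'
from h import *
c=eyes.camera("side")
a=back(c,395.9,281.6,59);b=back(c,429.8,300.4,59)
print(a,b,(a+b)/2,np.linalg.norm(a-b),np.arctan2(a[0]-b[0],a[1]-b[1]))
# card bottom corners as seen: (207,188),(470,268)?
E
```

```text
[ 460.87420245 -327.40542821   59.        ] [ 468.7245484  -417.37230275   59.        ] [ 464.79937542 -372.38886548   59.        ] 90.30872851399825 -0.08703772770945412
```

Emit:
{"name": "play_rows", "arguments": {
  "targets": [
    {"jaw":0,"dx":0.03,"dy":0,"dz":0.8,"wx":0,"wy":0,"wz":0},
    {"jaw":0,"dx":0,"dy":0,"dz":0.6,"wx":0,"wy":0,"wz":0},
    {"jaw":0,"dx":0,"dy":0,"dz":0.25,"wx":0,"wy":0,"wz":0},
    {"jaw":0,"dx":0,"dy":0,"dz":0.25,"wx":0,"wy":0,"wz":0},
    {"jaw":0,"dx":0,"dy":0,"dz":0.25,"wx":0,"wy":0,"wz":0}
  ]
}}

```text
time_s: 40.08
tool_pos: [463.8, -374.4, 197.0]
eef_rot: [0.683, 0.73, 0.0, 0.0]
ft_force: [-0.7, -0.4, -1.6]
opening: 13.7
grasp_force: 30.0
```

Emit:
{"name": "play_rows", "arguments": {
  "targets": [
    {"jaw":0,"dx":0,"dy":0,"dz":0.25,"wx":0,"wy":0,"wz":0},
    {"jaw":0,"dx":0,"dy":0,"dz":0.25,"wx":0,"wy":0,"wz":0},
    {"jaw":0,"dx":0,"dy":0,"dz":0.25,"wx":0,"wy":0,"wz":0}
  ]
}}

```text
time_s: 40.45
tool_pos: [463.6, -374.2, 174.1]
eef_rot: [0.683, 0.73, -0.0, 0.0]
ft_force: [-1.5, -1.2, -1.3]
opening: 13.7
grasp_force: 30.0
```

Emit:
{"name": "play_rows", "arguments": {
  "targets": [
    {"jaw":0,"dx":0,"dy":0,"dz":0.15,"wx":0,"wy":0,"wz":0},
    {"jaw":0,"dx":0,"dy":0,"dz":0.1,"wx":0,"wy":0,"wz":0},
    {"jaw":0,"dx":0,"dy":0,"dz":0.05,"wx":0,"wy":0,"wz":0},
    {"jaw":0,"dx":0,"dy":0,"dz":0,"wx":0,"wy":0,"wz":0}
  ]
}}

```text
time_s: 40.95
tool_pos: [464.2, -375.3, 167.5]
eef_rot: [0.683, 0.731, -0.0, 0.002]
ft_force: [-3.4, -0.7, 13.3]
opening: 13.9
grasp_force: 30.0
```

Emit:
{"name": "play_rows", "arguments": {
  "targets": [
    {"jaw":0.35,"dx":0,"dy":0,"dz":0,"wx":0,"wy":0,"wz":0},
    {"jaw":0.35,"dx":0,"dy":0,"dz":0,"wx":0,"wy":0,"wz":0},
    {"jaw":0.35,"dx":0,"dy":0,"dz":-0.9,"wx":0,"wy":0,"wz":0},
    {"jaw":0.35,"dx":0,"dy":0,"dz":-1,"wx":0,"wy":0,"wz":0},
    {"jaw":0.35,"dx":0,"dy":0,"dz":-1,"wx":0,"wy":0,"wz":0},
    {"jaw":0.4,"dx":0,"dy":0,"dz":-0.2,"wx":0,"wy":0,"wz":0},
    {"jaw":0.4,"dx":0,"dy":0.9,"dz":0,"wx":0,"wy":0,"wz":0},
    {"jaw":0.4,"dx":0,"dy":0.9,"dz":0,"wx":0,"wy":0,"wz":0},
    {"jaw":0.4,"dx":0,"dy":0.9,"dz":0,"wx":0,"wy":0,"wz":0},
    {"jaw":0.4,"dx":0,"dy":0,"dz":0,"wx":0,"wy":0,"wz":0}
  ]
}}

```text
time_s: 42.2
tool_pos: [545.3, -368.2, 257.0]
eef_rot: [0.682, 0.731, -0.0, -0.001]
ft_force: [-0.4, 0.1, -1.0]
opening: 36.8
grasp_force: 0.0
```

```bash
python3 - <<'E'
from h import *
s=monitor.observe();print(np.round(s["tool_pos"],1),np.round(s["eef_rot"],4))
cs=eyes.camera("side");crop(cs,"s2",360,230,130,100,6)
E
```

```text
[ 545.3 -368.2  257. ] [ 6.824e-01  7.310e-01 -0.000e+00 -6.000e-04]
```

View pics/s2.png

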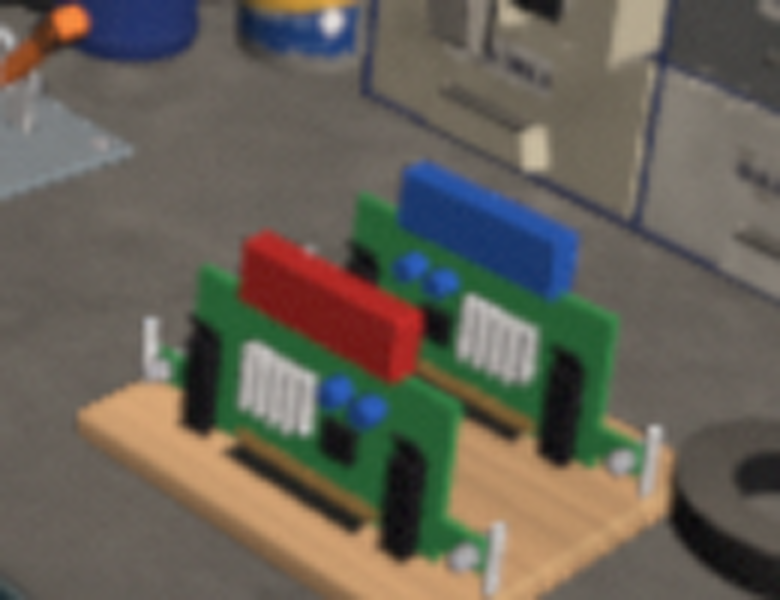

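```bash
python3 - <<'E'
from h import *
c=eyes.camera("top")
for v in(150,158):
  for z in(0,80,160):print(v,z,back(c,470,v,z).round())
s=eyes.camera("side")
print(proj(s,[649,-368,166]),proj(s,[649,-368,0]))
E
```

```text
150 0 [ 751. -379.    0.]
150 80 [ 730. -351.   80.]
150 160 [ 709. -323.  160.]
158 0 [ 725. -378.    0.]
158 80 [ 705. -350.   80.]
158 160 [ 686. -322.  160.]
[472.30707476 224.91486952] [462.40812136 287.6814597 ]
```

Emit:
{"name": "play_rows", "arguments": {
  "targets": [
    {"jaw":0.4,"dx":0,"dy":0.28,"dz":0.6,"wx":0,"wy":0,"wz":0},
    {"jaw":0.4,"dx":0,"dy":0,"dz":0.9,"wx":0,"wy":0,"wz":0},
    {"jaw":0.4,"dx":0,"dy":0,"dz":0.9,"wx":0,"wy":0,"wz":0},
    {"jaw":0.4,"dx":0,"dy":0,"dz":0.6,"wx":0,"wy":0,"wz":0},
    {"jaw":0.4,"dx":0,"dy":0,"dz":0.05,"wx":0,"wy":0,"wz":0},
    {"jaw":0,"dx":0,"dy":0,"dz":0,"wx":0,"wy":0,"wz":0},
    {"jaw":0,"dx":0,"dy":0,"dz":0,"wx":0,"wy":0,"wz":0},
    {"jaw":0,"dx":0,"dy":0,"dz":0,"wx":0,"wy":0,"wz":0},
    {"jaw":0,"dx":0,"dy":0,"dz":0,"wx":0,"wy":0,"wz":0}
  ],
  "squeeze": 30
}}

```text
time_s: 43.48
tool_pos: [553.2, -368.5, 168.1]
eef_rot: [0.683, 0.73, 0.0, 0.001]
ft_force: [-0.7, 0.5, 5.9]
opening: 13.3
grasp_force: 30.0
```

Emit:
{"name": "play_rows", "arguments": {
  "targets": [
    {"jaw":0,"dx":0,"dy":0,"dz":-0.3,"wx":0,"wy":0,"wz":0},
    {"jaw":0,"dx":0,"dy":0,"dz":-0.5,"wx":0,"wy":0,"wz":0},
    {"jaw":0,"dx":0,"dy":0,"dz":-0.8,"wx":0,"wy":0,"wz":0},
    {"jaw":0,"dx":0,"dy":0,"dz":-0.9,"wx":0,"wy":0,"wz":0},
    {"jaw":0,"dx":0,"dy":0,"dz":-0.9,"wx":0,"wy":0,"wz":0},
    {"jaw":0,"dx":0,"dy":0,"dz":0,"wx":0,"wy":0,"wz":1},
    {"jaw":0,"dx":0.9,"dy":-0.01,"dz":0,"wx":0,"wy":0,"wz":0},
    {"jaw":0,"dx":0.9,"dy":-0.01,"dz":0,"wx":0,"wy":0,"wz":0},
    {"jaw":0,"dx":0.9,"dy":-0.01,"dz":0,"wx":0,"wy":0,"wz":0},
    {"jaw":0,"dx":0.9,"dy":-0.01,"dz":0,"wx":0,"wy":0,"wz":0}
  ]
}}

```text
time_s: 44.72
tool_pos: [551.6, -257.6, 269.0]
eef_rot: [0.708, 0.707, -0.0, -0.0]
ft_force: [0.8, 1.2, -1.7]
opening: 13.5
grasp_force: 30.0
```

Emit:
{"name": "play_rows", "arguments": {
  "targets": [
    {"jaw":0,"dx":0.95,"dy":-0.01,"dz":0,"wx":0,"wy":0,"wz":0},
    {"jaw":0,"dx":0.95,"dy":-0.01,"dz":0,"wx":0,"wy":0,"wz":0},
    {"jaw":0,"dx":0.95,"dy":-0.01,"dz":0,"wx":0,"wy":0,"wz":0},
    {"jaw":0,"dx":0.95,"dy":-0.01,"dz":0,"wx":0,"wy":0,"wz":0},
    {"jaw":0,"dx":0.95,"dy":-0.01,"dz":0,"wx":0,"wy":0,"wz":0},
    {"jaw":0,"dx":0.95,"dy":-0.01,"dz":0,"wx":0,"wy":0,"wz":0},
    {"jaw":0,"dx":0.9,"dy":-0.01,"dz":0,"wx":0,"wy":0,"wz":0},
    {"jaw":0,"dx":0.9,"dy":-0.01,"dz":0,"wx":0,"wy":0,"wz":0},
    {"jaw":0,"dx":0,"dy":0,"dz":0,"wx":0,"wy":0,"wz":0},
    {"jaw":0,"dx":0,"dy":0,"dz":0,"wx":0,"wy":0,"wz":0}
  ]
}}

```text
time_s: 45.98
tool_pos: [549.7, -34.7, 269.1]
eef_rot: [0.707, 0.707, -0.0, 0.0]
ft_force: [-0.0, -0.7, -1.3]
opening: 13.8
grasp_force: 30.0
```

```bash
python3 - <<'E'
from h import *
s=monitor.observe();t=s["tool_pos"];print(np.round(t,1),np.round(s["eef_rot"],4))
cs=eyes.camera("side");crop(cs,"r1",275,165,120,92,6.5)
print("pins pred",[((proj(cs,[t[0]-12,t[1]+y,t[2]-156+12])-[275,165]+.5)*6.5).round(0) for y in(70,-70)])
# red earlier
q=[464,-374.9,262.4];a=.067
print("red pred",[((proj(cs,[q[0]-12*np.cos(a)-y*np.sin(a),q[1]+y*np.cos(a)-12*np.sin(a),q[2]-155+12])-[360,230]+.5)*6).round(0) for y in(70,-70)],"seen 177,150 502,305")
E
```

```text
[549.7 -34.7 269.1] [ 7.075e-01  7.067e-01 -1.000e-04  1.000e-04]
pins pred [array([365., 228.]), array([559., 326.])]
red pred [array([162., 152.]), array([484., 319.])] seen 177,150 502,305
```

View pics/r1.png

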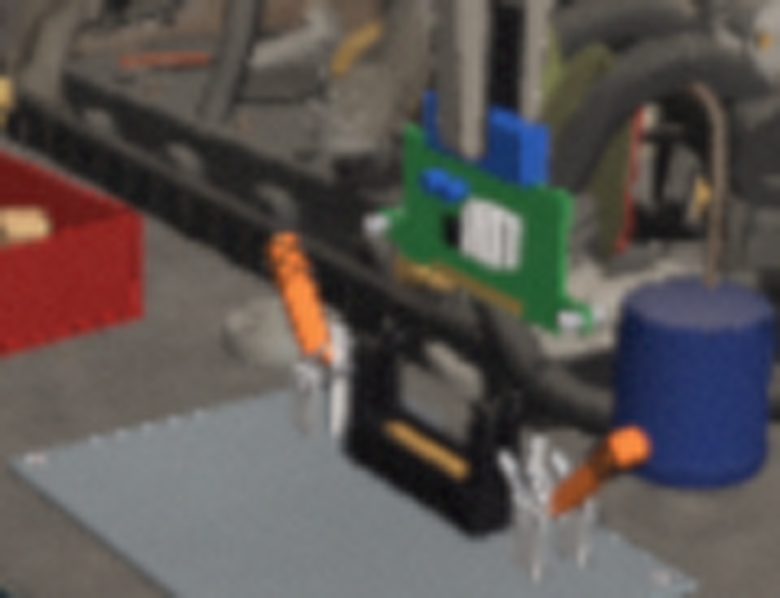

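Emit:
{"name": "play_rows", "arguments": {
  "targets": [
    {"jaw":0,"dx":0.6,"dy":-0.045,"dz":0,"wx":0,"wy":0,"wz":0},
    {"jaw":0,"dx":0.4,"dy":0,"dz":0.3,"wx":0,"wy":0,"wz":0},
    {"jaw":0,"dx":0,"dy":0,"dz":0.7,"wx":0,"wy":0,"wz":0},
    {"jaw":0,"dx":0,"dy":0,"dz":0.2,"wx":0,"wy":0,"wz":0},
    {"jaw":0,"dx":0,"dy":0,"dz":0,"wx":0,"wy":0,"wz":0},
    {"jaw":0,"dx":0,"dy":0,"dz":0,"wx":0,"wy":0,"wz":0}
  ]
}}

```text
time_s: 46.78
tool_pos: [549.0, -5.2, 233.5]
eef_rot: [0.708, 0.706, 0.0, 0.0]
ft_force: [0.0, -0.2, -1.6]
opening: 13.9
grasp_force: 30.0
```

Emit:
{"name": "play_rows", "arguments": {
  "targets": [
    {"jaw":0,"dx":0,"dy":0,"dz":0.2,"wx":0,"wy":0,"wz":0},
    {"jaw":0,"dx":0,"dy":0,"dz":0.2,"wx":0,"wy":0,"wz":0},
    {"jaw":0,"dx":0,"dy":0,"dz":0.2,"wx":0,"wy":0,"wz":0}
  ]
}}

```text
time_s: 47.15
tool_pos: [548.6, -5.2, 214.6]
eef_rot: [0.708, 0.706, -0.0, -0.0]
ft_force: [-0.5, 0.7, -1.7]
opening: 14.0
grasp_force: 30.0
```

Entering freely (underside ≈58). Continue.

Emit:
{"name": "play_rows", "arguments": {
  "targets": [
    {"jaw":0,"dx":0,"dy":0,"dz":0.15,"wx":0,"wy":0,"wz":0},
    {"jaw":0,"dx":0,"dy":0,"dz":0.15,"wx":0,"wy":0,"wz":0},
    {"jaw":0,"dx":0,"dy":0,"dz":0.1,"wx":0,"wy":0,"wz":0}
  ]
}}

```text
time_s: 47.52
tool_pos: [548.7, -5.1, 202.7]
eef_rot: [0.708, 0.706, -0.0, -0.0]
ft_force: [0.3, -0.5, -1.9]
opening: 13.5
grasp_force: 30.0
```

Emit:
{"name": "play_rows", "arguments": {
  "targets": [
    {"jaw":0,"dx":0,"dy":0,"dz":0.08,"wx":0,"wy":0,"wz":0},
    {"jaw":0,"dx":0,"dy":0,"dz":0.05,"wx":0,"wy":0,"wz":0},
    {"jaw":0,"dx":0,"dy":0,"dz":0,"wx":0,"wy":0,"wz":0}
  ]
}}

```text
time_s: 47.9
tool_pos: [548.7, -5.2, 199.1]
eef_rot: [0.708, 0.706, -0.0, 0.0]
ft_force: [0.2, -1.1, -1.7]
opening: 13.7
grasp_force: 30.0
```

Emit:
{"name": "play_rows", "arguments": {
  "targets": [
    {"jaw":0,"dx":0,"dy":0,"dz":0.07,"wx":0,"wy":0,"wz":0},
    {"jaw":0,"dx":0,"dy":0,"dz":0.07,"wx":0,"wy":0,"wz":0},
    {"jaw":0,"dx":0,"dy":0,"dz":0,"wx":0,"wy":0,"wz":0}
  ]
}}

```text
time_s: 48.28
tool_pos: [548.6, -5.1, 194.7]
eef_rot: [0.708, 0.706, -0.0, -0.0]
ft_force: [-0.7, -0.4, -2.8]
opening: 13.6
grasp_force: 30.0
```

Emit:
{"name": "play_rows", "arguments": {
  "targets": [
    {"jaw":0,"dx":0,"dy":0,"dz":0.06,"wx":0,"wy":0,"wz":0},
    {"jaw":0,"dx":0,"dy":0,"dz":0.03,"wx":0,"wy":0,"wz":0},
    {"jaw":0,"dx":0,"dy":0,"dz":0,"wx":0,"wy":0,"wz":0}
  ]
}}

```text
time_s: 48.65
tool_pos: [549.0, -5.3, 192.8]
eef_rot: [0.708, 0.706, 0.0, 0.0]
ft_force: [-0.7, -1.6, 4.5]
opening: 13.6
grasp_force: 30.0
```

Emit:
{"name": "play_rows", "arguments": {
  "targets": [
    {"jaw":0.4,"dx":0,"dy":0,"dz":0,"wx":0,"wy":0,"wz":0},
    {"jaw":0.4,"dx":0,"dy":0,"dz":0,"wx":0,"wy":0,"wz":0},
    {"jaw":0.4,"dx":0,"dy":0,"dz":-0.8,"wx":0,"wy":0,"wz":0},
    {"jaw":0.5,"dx":0,"dy":0,"dz":-0.8,"wx":0,"wy":0,"wz":0},
    {"jaw":0.5,"dx":0,"dy":0,"dz":-0.7,"wx":0,"wy":0,"wz":0},
    {"jaw":0.5,"dx":0.9,"dy":0,"dz":0,"wx":0,"wy":0,"wz":0},
    {"jaw":0.5,"dx":0.9,"dy":0,"dz":0,"wx":0,"wy":0,"wz":0},
    {"jaw":0.5,"dx":0.9,"dy":0,"dz":0,"wx":0,"wy":0,"wz":0},
    {"jaw":0.5,"dx":0.9,"dy":0,"dz":0,"wx":0,"wy":0,"wz":0},
    {"jaw":0.5,"dx":0.77,"dy":0.01,"dz":0,"wx":0,"wy":0,"wz":0}
  ]
}}

```text
time_s: 49.9
tool_pos: [549.2, 127.0, 261.1]
eef_rot: [0.708, 0.706, -0.0, -0.0]
ft_force: [-0.2, 0.1, -0.7]
opening: 46.3
grasp_force: 0.0
```

Emit:
{"name": "play_rows", "arguments": {
  "targets": [
    {"jaw":0.5,"dx":0,"dy":0,"dz":0.9,"wx":0,"wy":0,"wz":0},
    {"jaw":0.5,"dx":0,"dy":0,"dz":0.9,"wx":0,"wy":0,"wz":0},
    {"jaw":0.5,"dx":0,"dy":0,"dz":0.9,"wx":0,"wy":0,"wz":0},
    {"jaw":0.5,"dx":0,"dy":0,"dz":0.9,"wx":0,"wy":0,"wz":0},
    {"jaw":0.5,"dx":0,"dy":0,"dz":0.3,"wx":0,"wy":0,"wz":0},
    {"jaw":0.5,"dx":0,"dy":0,"dz":0,"wx":0,"wy":0,"wz":0}
  ]
}}

```text
time_s: 50.65
tool_pos: [549.2, 125.9, 144.0]
eef_rot: [0.708, 0.706, -0.0, -0.0]
ft_force: [0.6, -0.9, -0.0]
opening: 45.7
grasp_force: 0.0
```

```bash
python3 - <<'E'
from h import *
s=monitor.observe();t=s["tool_pos"];print(np.round(t,1),np.round(s["eef_rot"],4))
cs=eyes.camera("side");crop(cs,"r2",275,165,120,92,6.5)
E
```

```text
[549.2 125.9 144. ] [ 7.080e-01  7.062e-01 -4.000e-04 -3.000e-04]
```

View pics/r2.png

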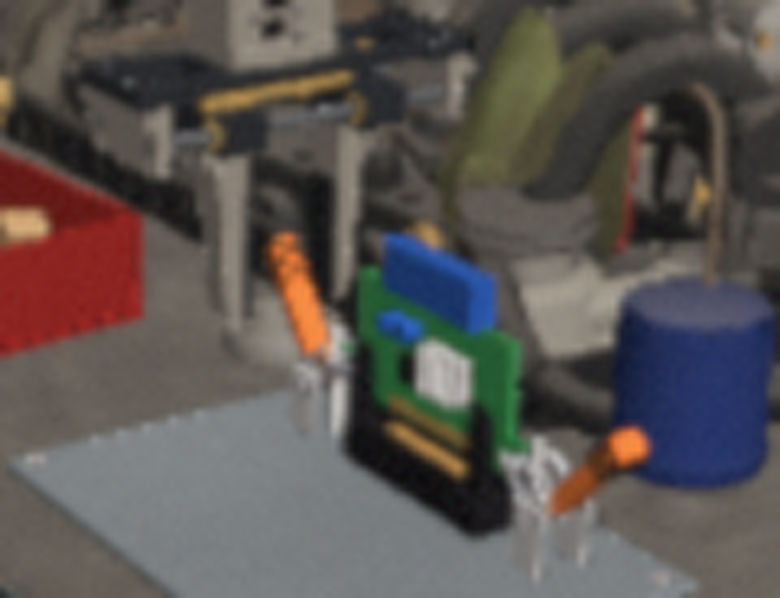

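Emit:
{"name": "play_rows", "arguments": {
  "targets": [
    {"jaw":0,"dx":0,"dy":0,"dz":0,"wx":0,"wy":0,"wz":0},
    {"jaw":0,"dx":0,"dy":0,"dz":0,"wx":0,"wy":0,"wz":0},
    {"jaw":0,"dx":0,"dy":0,"dz":0,"wx":0,"wy":0,"wz":0},
    {"jaw":0,"dx":0,"dy":0,"dz":0,"wx":0,"wy":0,"wz":0}
  ],
  "squeeze": 20
}}

```text
time_s: 51.2
tool_pos: [549.6, 126.0, 144.6]
eef_rot: [0.708, 0.706, 0.0, 0.0]
ft_force: [0.1, -0.3, 1.9]
opening: 15.6
grasp_force: 20.0
```

Emit:
{"name": "play_rows", "arguments": {
  "targets": [
    {"jaw":0,"dx":-0.12,"dy":0,"dz":-0.113,"wx":0,"wy":0,"wz":0},
    {"jaw":0,"dx":-0.13,"dy":0,"dz":-0.104,"wx":0,"wy":0,"wz":0},
    {"jaw":0,"dx":-0.137,"dy":0,"dz":-0.093,"wx":0,"wy":0,"wz":0},
    {"jaw":0,"dx":-0.143,"dy":0,"dz":-0.082,"wx":0,"wy":0,"wz":0},
    {"jaw":0,"dx":-0.149,"dy":0,"dz":-0.07,"wx":0,"wy":0,"wz":0},
    {"jaw":0,"dx":-0.155,"dy":0,"dz":-0.058,"wx":0,"wy":0,"wz":0},
    {"jaw":0,"dx":-0.159,"dy":0,"dz":-0.046,"wx":0,"wy":0,"wz":0},
    {"jaw":0,"dx":-0.162,"dy":0,"dz":-0.033,"wx":0,"wy":0,"wz":0},
    {"jaw":0,"dx":-0.164,"dy":0,"dz":-0.02,"wx":0,"wy":0,"wz":0},
    {"jaw":0,"dx":-0.165,"dy":0,"dz":-0.007,"wx":0,"wy":0,"wz":0}
  ]
}}

```text
time_s: 52.45
tool_pos: [549.4, 82.4, 163.1]
eef_rot: [0.709, 0.706, 0.001, -0.001]
ft_force: [2.6, 24.3, -10.5]
opening: 16.0
grasp_force: 20.0
```

Emit:
{"name": "play_rows", "arguments": {
  "targets": [
    {"jaw":0,"dx":-0.07,"dy":0,"dz":0,"wx":0,"wy":0,"wz":0},
    {"jaw":0,"dx":-0.07,"dy":0,"dz":0,"wx":0,"wy":0,"wz":0},
    {"jaw":0,"dx":0,"dy":0,"dz":0,"wx":0,"wy":0,"wz":0}
  ]
}}

```text
time_s: 52.82
tool_pos: [549.3, 80.7, 163.3]
eef_rot: [0.709, 0.705, 0.002, -0.002]
ft_force: [1.3, 26.1, -7.9]
opening: 16.0
grasp_force: 20.0
```

Emit:
{"name": "play_rows", "arguments": {
  "targets": [
    {"jaw":0.5,"dx":0.05,"dy":0,"dz":0,"wx":0,"wy":0,"wz":0},
    {"jaw":0.5,"dx":0,"dy":0,"dz":0,"wx":0,"wy":0,"wz":0},
    {"jaw":0.5,"dx":0,"dy":0,"dz":-1,"wx":0,"wy":0,"wz":0},
    {"jaw":0.5,"dx":0,"dy":0,"dz":-1,"wx":0,"wy":0,"wz":0},
    {"jaw":0.5,"dx":0,"dy":0,"dz":-1,"wx":0,"wy":0,"wz":0},
    {"jaw":0.5,"dx":-0.9,"dy":-0.03,"dz":0,"wx":0,"wy":0,"wz":0},
    {"jaw":0.5,"dx":-0.9,"dy":0,"dz":0,"wx":0,"wy":0,"wz":0},
    {"jaw":0.5,"dx":-0.9,"dy":0,"dz":0,"wx":0,"wy":0,"wz":0},
    {"jaw":0.5,"dx":-0.9,"dy":0,"dz":0,"wx":0,"wy":0,"wz":0},
    {"jaw":0.5,"dx":-0.9,"dy":0,"dz":0,"wx":0,"wy":0,"wz":0}
  ]
}}

```text
time_s: 54.08
tool_pos: [547.5, -57.7, 253.2]
eef_rot: [0.708, 0.706, -0.0, -0.0]
ft_force: [-0.1, 0.7, -0.4]
opening: 46.1
grasp_force: 0.0
```

Emit:
{"name": "play_rows", "arguments": {
  "targets": [
    {"jaw":0.5,"dx":-0.9,"dy":0,"dz":0,"wx":0,"wy":0,"wz":0},
    {"jaw":0.5,"dx":-0.9,"dy":0,"dz":0,"wx":0,"wy":0,"wz":0},
    {"jaw":0.5,"dx":-0.9,"dy":0,"dz":0,"wx":0,"wy":0,"wz":0},
    {"jaw":0.5,"dx":0,"dy":0,"dz":0,"wx":0,"wy":0,"wz":0},
    {"jaw":0.5,"dx":0,"dy":0,"dz":0,"wx":0,"wy":0,"wz":0}
  ]
}}

```text
time_s: 54.7
tool_pos: [547.4, -137.1, 253.0]
eef_rot: [0.708, 0.706, -0.0, -0.0]
ft_force: [0.6, -0.1, -0.2]
opening: 45.8
grasp_force: 0.0
```

```bash
python3 - <<'E'
from h import *
cs=eyes.camera("side");c=eyes.camera("top")
B=cv2.resize(cs["img"][180:260,290:390],(500,400),interpolation=2);A=cv2.resize(c["img"][195:245,310:350],(320,400),interpolation=2)
cv2.imwrite("pics/r3.png",np.hstack([A,B])[:,:,::-1][:,:800])
for t in(0,.1,.2):print(t,[((proj(cs,[549,y0+s*74*np.sin(t),30+74*np.cos(t)])-[290,180]+.5)*5).round(0) for y0,s in((82,1),(-90.5,-1))])
E
```

```text
0 [array([176., 108.]), array([353., 199.])]
0.1 [array([170., 105.]), array([361., 204.])]
0.2 [array([163., 103.]), array([370., 210.])]
```

View pics/r3.png

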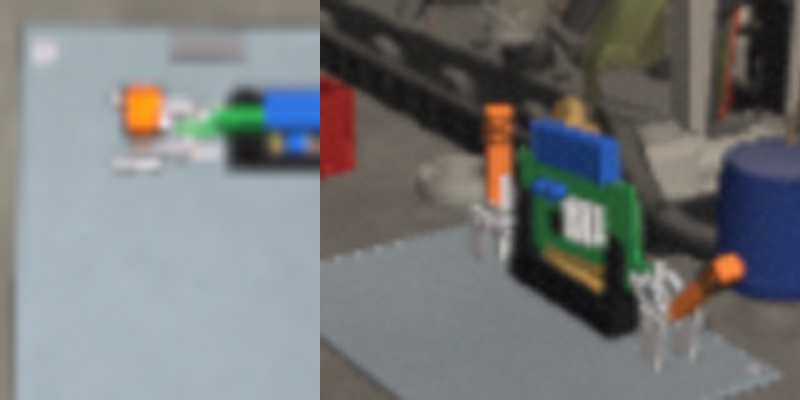

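Emit:
{"name": "play_rows", "arguments": {
  "targets": [
    {"jaw":0.5,"dx":0.05,"dy":0.03,"dz":0.8,"wx":0,"wy":0,"wz":0},
    {"jaw":0.5,"dx":0,"dy":0,"dz":0.9,"wx":0,"wy":0,"wz":0},
    {"jaw":0.5,"dx":0,"dy":0,"dz":0.9,"wx":0,"wy":0,"wz":0},
    {"jaw":0.5,"dx":0,"dy":0,"dz":0.7,"wx":0,"wy":0,"wz":0},
    {"jaw":0.5,"dx":0,"dy":0,"dz":0.32,"wx":0,"wy":0,"wz":0},
    {"jaw":0,"dx":0,"dy":0,"dz":0,"wx":0,"wy":0,"wz":0},
    {"jaw":0,"dx":0,"dy":0,"dz":0,"wx":0,"wy":0,"wz":0},
    {"jaw":0,"dx":0,"dy":0,"dz":0,"wx":0,"wy":0,"wz":0},
    {"jaw":0,"dx":0,"dy":0,"dz":0,"wx":0,"wy":0,"wz":0}
  ],
  "squeeze": 20
}}

```text
time_s: 55.92
tool_pos: [548.0, -135.9, 145.0]
eef_rot: [0.708, 0.706, -0.001, -0.0]
ft_force: [-5.5, -1.8, 5.9]
opening: 15.5
grasp_force: 20.0
```

Emit:
{"name": "play_rows", "arguments": {
  "targets": [
    {"jaw":0,"dx":0.12,"dy":0,"dz":-0.113,"wx":0,"wy":0,"wz":0},
    {"jaw":0,"dx":0.13,"dy":0,"dz":-0.104,"wx":0,"wy":0,"wz":0},
    {"jaw":0,"dx":0.137,"dy":0,"dz":-0.093,"wx":0,"wy":0,"wz":0},
    {"jaw":0,"dx":0.143,"dy":0,"dz":-0.082,"wx":0,"wy":0,"wz":0},
    {"jaw":0,"dx":0.149,"dy":0,"dz":-0.07,"wx":0,"wy":0,"wz":0},
    {"jaw":0,"dx":0.155,"dy":0,"dz":-0.058,"wx":0,"wy":0,"wz":0},
    {"jaw":0,"dx":0.159,"dy":0,"dz":-0.046,"wx":0,"wy":0,"wz":0},
    {"jaw":0,"dx":0.162,"dy":0,"dz":-0.033,"wx":0,"wy":0,"wz":0},
    {"jaw":0,"dx":0.164,"dy":0,"dz":-0.02,"wx":0,"wy":0,"wz":0},
    {"jaw":0,"dx":0.165,"dy":0,"dz":-0.007,"wx":0,"wy":0,"wz":0}
  ]
}}

```text
time_s: 57.18
tool_pos: [548.2, -91.8, 163.7]
eef_rot: [0.708, 0.706, -0.001, 0.0]
ft_force: [-4.3, -6.1, 3.0]
opening: 15.5
grasp_force: 20.0
```

Emit:
{"name": "play_rows", "arguments": {
  "targets": [
    {"jaw":0,"dx":0.07,"dy":0,"dz":0,"wx":0,"wy":0,"wz":0},
    {"jaw":0,"dx":0.07,"dy":0,"dz":0,"wx":0,"wy":0,"wz":0},
    {"jaw":0,"dx":0,"dy":0,"dz":0,"wx":0,"wy":0,"wz":0}
  ]
}}

```text
time_s: 57.55
tool_pos: [548.3, -87.5, 163.8]
eef_rot: [0.708, 0.706, -0.001, 0.0]
ft_force: [-4.9, -4.3, 4.1]
opening: 16.0
grasp_force: 20.0
```

Emit:
{"name": "play_rows", "arguments": {
  "targets": [
    {"jaw":0,"dx":0.07,"dy":0,"dz":0,"wx":0,"wy":0,"wz":0},
    {"jaw":0,"dx":0.05,"dy":0,"dz":0,"wx":0,"wy":0,"wz":0},
    {"jaw":0,"dx":0,"dy":0,"dz":0,"wx":0,"wy":0,"wz":0}
  ]
}}

```text
time_s: 57.92
tool_pos: [548.3, -85.1, 163.7]
eef_rot: [0.708, 0.707, -0.001, 0.001]
ft_force: [-4.5, -13.4, 2.6]
opening: 16.3
grasp_force: 20.0
```

Emit:
{"name": "play_rows", "arguments": {
  "targets": [
    {"jaw":0.5,"dx":0,"dy":0,"dz":0,"wx":0,"wy":0,"wz":0},
    {"jaw":0.5,"dx":0,"dy":0,"dz":0,"wx":0,"wy":0,"wz":0},
    {"jaw":0.5,"dx":0,"dy":0,"dz":-1,"wx":0,"wy":0,"wz":0},
    {"jaw":0.5,"dx":0,"dy":0,"dz":-1,"wx":0,"wy":0,"wz":0},
    {"jaw":0.5,"dx":0,"dy":0,"dz":-1,"wx":0,"wy":0,"wz":0},
    {"jaw":0.5,"dx":-1,"dy":0,"dz":-1,"wx":0,"wy":0,"wz":0},
    {"jaw":0.5,"dx":-1,"dy":0,"dz":0,"wx":0,"wy":0,"wz":0},
    {"jaw":0.5,"dx":-1,"dy":0,"dz":0,"wx":0,"wy":0,"wz":0},
    {"jaw":0.5,"dx":-1,"dy":0,"dz":0,"wx":0,"wy":0,"wz":0},
    {"jaw":0.5,"dx":-1,"dy":0,"dz":0,"wx":0,"wy":0,"wz":0}
  ]
}}

```text
time_s: 59.18
tool_pos: [548.6, -234.1, 283.4]
eef_rot: [0.708, 0.706, 0.0, 0.0]
ft_force: [0.7, 0.3, 0.5]
opening: 46.1
grasp_force: 0.0
```

Emit:
{"name": "play_rows", "arguments": {
  "targets": [
    {"jaw":0.5,"dx":-1,"dy":0,"dz":0,"wx":0,"wy":0,"wz":0},
    {"jaw":0.5,"dx":-1,"dy":0,"dz":0,"wx":0,"wy":0,"wz":0},
    {"jaw":0.5,"dx":0,"dy":0,"dz":0,"wx":0,"wy":0,"wz":0}
  ]
}}

```text
time_s: 59.55
tool_pos: [548.4, -294.7, 283.2]
eef_rot: [0.709, 0.706, 0.0, 0.0]
ft_force: [0.1, -0.5, 0.2]
opening: 46.2
grasp_force: 0.0
```

```bash
python3 - <<'E'
from h import *
cs=eyes.camera("side");c=eyes.camera("top");o=cv2.imread("pics/top0.png")[:,:,::-1];os=cv2.imread("pics/side0.png")[:,:,::-1]
f=lambda a:cv2.resize(a[198:222,318:398],(480,144),interpolation=2)
g=lambda a:cv2.resize(a[190:265,310:385],(300,300),interpolation=2)
A=np.vstack([f(o),f(c["img"]),np.zeros((312,480,3),np.uint8)]);B=np.vstack([g(os),g(cs["img"])])
cv2.imwrite("pics/f.png",np.hstack([A,B])[:,:,::-1])
b=c["img"];d=(abs(b.astype(int)-o).sum(2)>90).astype(np.uint8)
hsv=cv2.cvtColor(np.vstack([o[None],b[None]]).reshape(800,640,3),cv2.COLOR_RGB2HSV)
for k in(0,400):
  m=cv2.inRange(hsv[k+200:k+222,318:398],(5,200,150),(18,255,255));n,l,s,ce=cv2.connectedComponentsWithStats(m);print([(ce[i].round(2)+[318,200],s[i][4]) for i in range(1,n) if s[i][4]>5])
E
```

```text
[(array([326.5, 209. ]), np.int32(6)), (array([385.25, 209.  ]), np.int32(12))]
[(array([326.8, 208.7]), np.int32(10)), (array([385.5 , 209.12]), np.int32(16))]
```

View pics/f.png

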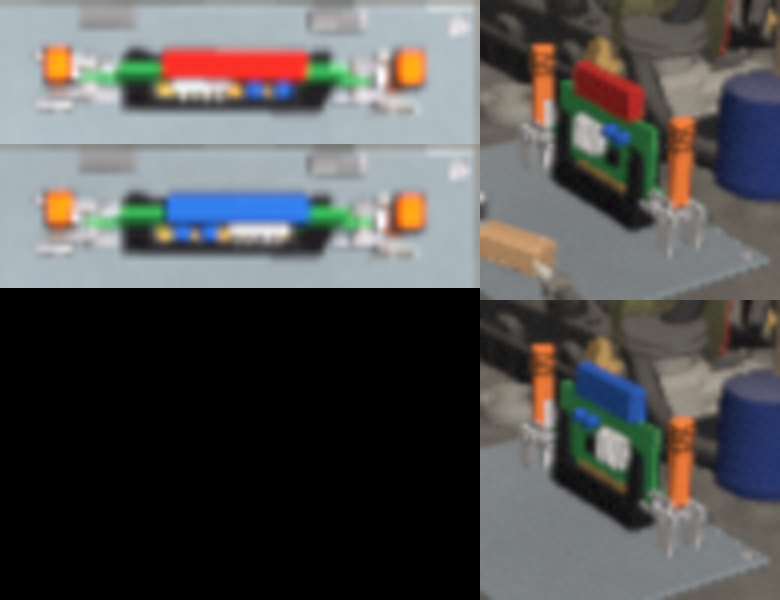

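```bash
python3 -c "
from bench import job_done;print(job_done())"
```

```text
the job is handed in; nothing more can be done
None
```

I handed the job in at about 60 s: all four scraps are in the red bin, the red card stands in the stand's empty slot, and the blue card is seated in the rack with both levers shut. In the last pictures, the blue card and levers line up with how the red card and levers sat at the start, and nothing was left gripped; the verdict was not returned to me.

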